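# Clear down the valve lapping station

### The arm

A 6-joint arm with a two-finger parallel gripper is mounted at the origin on the work surface. World frame = base frame: x ahead of the robot, y to its left, z up, the work surface at z = 0. Lengths are in mm, angles in rad, forces in N, time in s.
With the tool pointing down it reaches from about 325 to 850 mm from the base axis. Payload 4.4 kg.
Tool frame: the origin (TCP) lies at the very end of the fingers, on their centre line; the grasp point (between the pads) lies 19 mm behind it; z points along the fingers, y is the line along which they close (so a half turn about z gives the same grasp; the last joint's range is limited). The gripper opens to 94 mm and grips with 3 to 60 N. Pads are 16 mm wide; open, the fingers measure 119 mm over their backs; the gripper's body (75 mm by 177 mm) begins 78 mm behind the grasp point.
Start: joints at [-1.454, 0.207, 1.542, -0, 1.393, -0.15], TCP at [152.138, -554.51, 180.747] pointing down, gripper open.
Joint ranges: [-2.73, 2.73], [-0.86, 2.22], [0.23, 2.46], [-1.11, 4.25], [0.08, 2.63], [-2.82, 2.82]. Speed limits (rad/s): [2.79, 2.79, 3.14, 3.14, 3.14, 3.14].

### API

Orientations are given as a unit quaternion [w, x, y, z].
In Python, from workcell import bot gives the robot as it stands.
- The arm moves only by the tool step_arm, never from a script. Its argument "series" is a list of rows, each a list of 7 numbers: the turn, a rotation vector about the world's x, y, z each as a share of 5 degrees, from -1 to 1, then the shift along the world's x, y, z each as a share of 4 cm, from -1 to 1, then the closure, from -1 (fully open) to 1 (shut). A call has 1 to 10 rows; each row shifts and turns the commanded pose from where the row before left it; what a row does not reach is not made up. A row lasts 1/12 s, in which the tool goes at most 41.7 mm and 7.16 degrees, less where a joint would pass 70% of its speed; a pose out of reach is approached as far as the arm can. A call with a number of a shift or a turn outside -1 to 1 is refused whole. A call with a gripper value outside its range is refused whole. The fingers move at their own pace and stop on an object; "force" is the grip in N (left out, the last holds). Time passes only in rows, so rows that do not move let the fingers close. It gives the time, the measured TCP pose, the force, the opening and the grip force at its end, in the units of the state.
- bot.get_state(): the state, without advancing time (a new reading comes with each control period).
- bot.grab_frame(name): name is "scene" or "top" or "wrist"; returns (picture, depth): 384x512x3 uint8, blue, green, red; 384x512 float32, mm along the optical axis (not along the pixel's ray), 0 where there is no reading.
- bot.calibration(name): a dict with "K" (3x3 intrinsics, pixels), "position" and "rotation" of the camera in the world. Camera axes: x right, y down, z forward; pixel columns grow to the right and rows downward; lengths in mm; the calibration is good to about 2 mm. A picture is of the moment at which its call begins: read the wrist's pose just before it. calibration takes no time and is no camera call; for the wrist camera it gives the pose at the moment of the call.
- bot.finish_job(): hands the job in; it is judged then, once.
Trained networks look in the newest picture that a camera, given by its name, has taken for a name from the list of things; names that differ only in an ending like _2 or _b are one class to them, and where a whole thing is asked for, a point or a joint stands for the part that bears it (a point fixed in the world has none). Each returns a list of dicts, best first, with "confidence" (0 to 1); they miss things now and then, are a little off and sometimes report something else, mostly with a low value. They report only what shows in the picture. A call takes as long as a camera call. They do not tell look-alikes from the thing itself.
- bot.search_frame(camera, thing): "bbox" ([centre column, centre row, width, height] as shares, 0 to 1, of the picture: columns of its width, rows of its height, round what is visible of it).
The state is a dict: "time_s": time; "joints": joint angles; "joint_velocities": joint speeds; "joint_efforts": joint torques, N m; "ee_pos": TCP position; "orientation": TCP orientation; "force": force on the tool from outside, world axes, zero at the start; "wrist_torque": the same for the moment, N m; "width": finger opening in mm; "grip_force": force on a finger pad.
Only numpy, scipy, OpenCV 4.12 (cv2) and the standard library are available. Lean on these libraries where they do the work, as an engineer would, in place of code of your own. Each camera call takes 0.05 s, during which the arm holds its last target. There are 200 camera calls.

### The job

Clear down the lapping station for the night: draw the slotted brass block along its rail all the way to its loading end on the robot's right, then stand every bottle and jar that is out on the bench upright on its flat top there, and only when all of them are on slide it fully home against the end stop on the robot's left, with everything still standing. The wash basket has to hang by its handle on the drip hook too, at whatever moment suits. Leave the other things on the bench where they lie.

Things in the scene. Friction and masses are not known exactly. Their poses are not given: they have to be found in the camera images.
- bottle_a: lapping oil bottle, amber glass with a black cap, round, body 54 mm in diameter up to 68 mm, then a shoulder and narrow neck, 110 mm high, about 200 g; stands upright at the start; origin at the centre of its underside, z up its axis; may be absent
- bottle_b: lapping oil bottle, amber glass with a black cap, round, body 54 mm in diameter up to 68 mm, then a shoulder and narrow neck, 110 mm high, about 200 g; stands upright at the start; origin at the centre of its underside, z up its axis; may be absent
- jar_a: squat lapping compound jar, white with a dark lid, round, 62 mm in diameter up to 36 mm then tapering to the 55 mm lid (lid 16 mm high), 66 mm high, about 250 g; stands upright at the start; origin at the centre of its underside, z up its axis; may be absent
- jar_b: squat lapping compound jar, white with a dark lid, round, 62 mm in diameter up to 36 mm then tapering to the 55 mm lid (lid 16 mm high), 66 mm high, about 250 g; stands upright at the start; origin at the centre of its underside, z up its axis; may be absent
- block_top (a point): centre of the flat top face of the slotted brass block (the carriage), 45 mm above the bench; the face is 140 mm along its x and 320 mm along its y, with no rim; the block slides along its +y (roughly to the robot's left); z up
- tab_top (a point): top centre of the upright steel tab on the block's +y end, 178 mm from block_top along y, to pinch from above and slide the block by: 12 mm thick along the block's x, 36 mm along y, from 30 mm to 105 mm above the bench (60 mm above the block's top face)
- carriage (a joint): position of the brass block along its dovetail rail, m: 0 at the loading end (robot's right), 0.15 against the end stop (robot's left); slides along the block's +y with about 2.5 N of friction and stays where it is left
- rail: fixed dark dovetail rail under the block, about 530 mm long along its y; origin on the bench at its middle
- basket: small perforated aluminium wash basket, empty, 80 mm (x) by 120 mm (y) by 42 mm high, 150 g, with a rigid arched steel handle: two uprights at y = +-57 mm and a straight round top bar 10 mm thick along y, its axis 135 mm above the basket's underside; origin at the centre of the underside
- bail_mid (a point): middle of the basket handle's top bar (on the bar's axis); the bar runs 57 mm either way along y. Gripping beside the middle (30 mm or so) leaves the middle free for the hook
- drip_hook: fixed steel hook stand: round base 100 mm across, upright post 16 mm thick, 230 mm high; from it a round arm 10 mm thick points along the stand's own -x, its axis 210 mm above the bench, straight out to 98 mm from the post's axis, then turned up into a tip; origin at the foot of the post
- hook_seat (a point): middle of the hook arm's top side, 65 mm out from the post along -x, 215 mm above the bench: a good place for the basket handle to rest; axes as the stand's
- drip_hook_tip (a point): end of the hook's upturned tip, 114 mm out from the post along -x and 232 mm above the bench
- piston: nickel piston valve lying on the bench, 95 mm long, 20 mm thick; leave alone
- crook: U-shaped gold lacquered tuning slide crook lying flat, 130 x 76 mm, 16 mm thick; leave alone
- micrometer: blued steel micrometer lying flat, 130 mm long, 17 mm thick; leave alone
- valve_guide: small green plastic valve guide, a cross 45 x 62 mm, 17 mm high; leave alone
There are look-alikes about, which are no part of the job. What is shaped like the bottle_b but blue is not meant.

How it is judged (in metres and radians):
On the way, in this order (a step that is already met when the one before it is completed fails the run):
1. the empty block is drawn to its loading end on the right (carriage below 0.008 m) (value of joint carriage below 0.008 m), for 0.2 s.
2. every bottle and jar stands upright and released on the brass block while the block is still at the right (carriage below 0.05 m) (x of bottle_a in the frame of block_top between -0.072 and 0.072 m and y of bottle_a in the frame of block_top between -0.162 and 0.162 m and z of bottle_a in the frame of block_top between -0.006 and 0.006 m and angle between each of bottle_a, bottle_b, jar_a, jar_b's own z axis and vertical below 0.12 rad and contact force between the fingers and bottle_a below 0.05 N and x of bottle_b in the frame of block_top between -0.072 and 0.072 m and y of bottle_b in the frame of block_top between -0.162 and 0.162 m and z of bottle_b in the frame of block_top between -0.006 and 0.006 m and contact force between the fingers and bottle_b below 0.05 N and x of jar_a in the frame of block_top between -0.072 and 0.072 m and y of jar_a in the frame of block_top between -0.162 and 0.162 m and z of jar_a in the frame of block_top between -0.006 and 0.006 m and contact force between the fingers and jar_a below 0.05 N and x of jar_b in the frame of block_top between -0.072 and 0.072 m and y of jar_b in the frame of block_top between -0.162 and 0.162 m and z of jar_b in the frame of block_top between -0.006 and 0.006 m and contact force between the fingers and jar_b below 0.05 N and value of joint carriage below 0.05 m), for 0.2 s.
3. the block is slid home to the left against the end stop (carriage above 0.143 m) (value of joint carriage above 0.143 m), for 0.2 s.
At the end, for the whole second after the job is handed in: Every bottle and jar present stands upright (0.12 rad) on the brass block, centre over its top face, released; the block is home on the left end stop (within 7 mm); the basket hangs by its handle bar on the hook arm, clear of the bench, released and nearly still (x of bottle_a in the frame of block_top between -0.072 and 0.072 m and y of bottle_a in the frame of block_top between -0.162 and 0.162 m and z of bottle_a in the frame of block_top between -0.006 and 0.006 m and angle between each of bottle_a, bottle_b, jar_a, jar_b's own z axis and vertical below 0.12 rad and contact force between the fingers and bottle_a below 0.05 N and x of bottle_b in the frame of block_top between -0.072 and 0.072 m and y of bottle_b in the frame of block_top between -0.162 and 0.162 m and z of bottle_b in the frame of block_top between -0.006 and 0.006 m and contact force between the fingers and bottle_b below 0.05 N and x of jar_a in the frame of block_top between -0.072 and 0.072 m and y of jar_a in the frame of block_top between -0.162 and 0.162 m and z of jar_a in the frame of block_top between -0.006 and 0.006 m and contact force between the fingers and jar_a below 0.05 N and x of jar_b in the frame of block_top between -0.072 and 0.072 m and y of jar_b in the frame of block_top between -0.162 and 0.162 m and z of jar_b in the frame of block_top between -0.006 and 0.006 m and contact force between the fingers and jar_b below 0.05 N and value of joint carriage above 0.143 m and x of bail_mid in the frame of hook_seat between -0.045 and 0.06 m and y of bail_mid in the frame of hook_seat between -0.05 and 0.05 m and z of bail_mid in the frame of hook_seat between -0.012 and 0.025 m and contact force between basket and drip_hook above 0.3 N and height (world z) of basket above 0.05 m and linear speed of basket below 0.05 m/s and contact force between the fingers and basket below 0.05 N); the robot touches nothing.
It fails at once if a bystander (piston valve, crook, micrometer, valve guide) is moved more than 40 mm (distance of any of piston, crook, micrometer, valve_guide from where it was at the start of the episode above 0.04 m).
Of bottle_a, bottle_b, jar_a, jar_b only 3 to 4 are there at a start; the rules pass over those that are not, and their reading is None.
At some moment in a run one of jar_a, jar_b may be knocked a few centimetres aside while the robot is not near it.
It also fails if it takes over 200 s, if anything falls off the work surface, if the arm or the gripper's body presses on something with over 40 N, if the wrist force passes 120 N, or if a joint passes its speed limit or range.

## Working session

There is one attempt and no reset: what is moved stays moved. The work goes in short steps, Python scripts to look and compute and a tool call to move; the robot and the scene stay as the last step left them, time stands still between calls to the robot, and variables do not carry over. Pictures are saved under pics/ and viewed, at most 14 in all, crops included, and the job is handed in when it is done.

Besides the shell and the picture viewer there is one more tool, called after "Call:" as name(argument=value, ...), one argument or row to a line, values as JSON. step_arm: Moves the arm, as the interface text tells. Shift numbers are shares of 4 cm and turn numbers shares of 5 degrees, none past 1 either way. Its arguments: {"type":"object","properties":{"series":{"type":"array"},"force":{"type":"number"}},"required":["series"]}

```bash
mkdir -p pics; ls; cat > h.py <<'E'
import numpy as np, cv2
from workcell import bot
def grab(n,save=None):
    c=bot.calibration(n); im,d=bot.grab_frame(n)
    if save: cv2.imwrite('pics/'+save+'.png',im)
    return im,d,c
def cloud(d,c):
    K=np.array(c['K']);R=np.array(c['rotation']);v,u=np.indices(d.shape)
    p=np.stack([(u-K[0,2])/K[0,0]*d,(v-K[1,2])/K[1,1]*d,d],-1)
    w=p@R.T+np.array(c['position']); w[d<=0]=np.nan
    return w
E
python3 - <<'E'
from h import *
for n in ('scene','top'):
    im,d,c=grab(n,n+'0'); w=cloud(d,c); np.save(n+'0.npy',w)
    print(n,c['position'],np.round(c['rotation'],2).tolist())
    for t in ['bottle_a','jar_a','tab_top','basket','drip_hook','piston','crook','micrometer','valve_guide','block_top']:
        for r in bot.search_frame(n,t)[:4]:
            b=np.array(r['bbox'])*[512,384,512,384]
            x0,y0,x1,y1=[int(max(0,q)) for q in (b[0]-b[2]/2,b[1]-b[3]/2,b[0]+b[2]/2,b[1]+b[3]/2)]
            m=w[y0:y1+1,x0:x1+1].reshape(-1,3)
            u,v=int(b[0]),int(b[1])
            print(t,round(r['confidence'],2),b.round().tolist(),'ctr',w[v,u].round().tolist(),'zmax',np.nanpercentile(m[:,2],98).round())
E
```

```text
picsTraceback (most recent call last):
  File "<stdin>", line 3, in <module>
  File "h.py", line 10, in cloud
    w=p@R.T+np.array(c['position']); w[d<=0]=np.nan
      ~^~~~
ValueError: matmul: Input operand 1 has a mismatch in its core dimension 0, with gufunc signature (n?,k),(k,m?)->(n?,m?) (size 4 is different from 3)
```

```bash
sed -i "s/R=np.array(c\['rotation'\])/q=c['rotation'];R=Rot.from_quat([q[1],q[2],q[3],q[0]]).as_matrix()/; 1a from scipy.spatial.transform import Rotation as Rot" h.py
python3 - <<'E'
from h import *
for n in ('scene','top'):
    im,d,c=grab(n,n+'0'); w=cloud(d,c); np.save(n+'0.npy',w)
    print(n,c['position'],np.round(c['rotation'],2).tolist())
    for t in ['bottle_a','jar_a','tab_top','basket','drip_hook','piston','crook','micrometer','valve_guide','block_top']:
        for r in bot.search_frame(n,t)[:4]:
            b=np.array(r['bbox'])*[512,384,512,384]
            x0,y0,x1,y1=[int(max(0,q)) for q in (b[0]-b[2]/2,b[1]-b[3]/2,b[0]+b[2]/2,b[1]+b[3]/2)]
            m=w[y0:y1+1,x0:x1+1].reshape(-1,3)
            u,v=int(b[0]),int(b[1])
            print(t,round(r['confidence'],2),b.round().tolist(),'ctr',w[v,u].round().tolist(),'zmax',np.nanpercentile(m[:,2],98).round())
E
```

```text
scene [1026.9032226   897.79859132  835.76539479] [-0.12, 0.23, 0.85, -0.46]
bottle_a 0.96 [265.0, 218.0, 16.0, 39.0] ctr [482.0, 4.0, 69.0] zmax 111.0
bottle_a 0.86 [299.0, 208.0, 20.0, 31.0] ctr [368.0, 18.0, 73.0] zmax 111.0
bottle_a 0.85 [318.0, 225.0, 19.0, 38.0] ctr [361.0, 106.0, 65.0] zmax 110.0
bottle_a 0.83 [219.0, 171.0, 16.0, 30.0] ctr [477.0, -327.0, 67.0] zmax 110.0
jar_a 0.78 [306.0, 251.0, 17.0, 27.0] ctr [456.0, 174.0, 53.0] zmax 69.0
jar_a 0.61 [240.0, 194.0, 16.0, 24.0] ctr [468.0, -180.0, 48.0] zmax 69.0
tab_top 0.59 [213.0, 230.0, 91.0, 74.0] ctr [628.0, -56.0, 42.0] zmax 68.0
basket 0.88 [346.0, 278.0, 55.0, 77.0] ctr [396.0, 277.0, 11.0] zmax 139.0
drip_hook 0.57 [276.0, 298.0, 41.0, 129.0] ctr [673.0, 361.0, 159.0] zmax 217.0
piston 0.53 [299.0, 299.0, 34.0, 22.0] ctr [550.0, 281.0, 18.0] zmax 23.0
crook 0.6 [189.0, 180.0, 35.0, 14.0] ctr [553.0, -437.0, 1.0] zmax 37.0
crook 0.36 [216.0, 232.0, 91.0, 74.0] ctr [628.0, -42.0, 48.0] zmax 73.0
micrometer 0.62 [239.0, 320.0, 19.0, 47.0] ctr [708.0, 252.0, 1.0] zmax 18.0
valve_guide 0.61 [278.0, 299.0, 42.0, 131.0]
[... 788 characters left out ...]
0] zmax 51.0
basket 0.8 [141.0, 227.0, 53.0, 29.0] ctr [427.0, 336.0, -2.0] zmax 141.0
drip_hook 0.95 [130.0, 150.0, 38.0, 41.0] ctr [657.0, 358.0, 69.0] zmax 227.0
piston 0.69 [158.0, 190.0, 35.0, 16.0] ctr [540.0, 283.0, 19.0] zmax 22.0
piston 0.36 [287.0, 162.0, 172.0, 56.0] ctr [614.0, -120.0, 44.0] zmax 50.0
crook 0.77 [385.0, 178.0, 30.0, 38.0] ctr [566.0, -428.0, 6.0] zmax 20.0
micrometer 0.5 [167.0, 140.0, 40.0, 17.0] ctr [701.0, 257.0, 8.0] zmax 18.0
valve_guide 0.72 [142.0, 227.0, 52.0, 30.0] ctr [427.0, 336.0, -2.0] zmax 141.0
valve_guide 0.53 [272.0, 195.0, 17.0, 13.0] ctr [519.0, -75.0, 16.0] zmax 19.0
block_top 0.92 [263.0, 160.0, 113.0, 54.0] ctr [621.0, -49.0, 45.0] zmax 51.0
```

View pics/scene0.png

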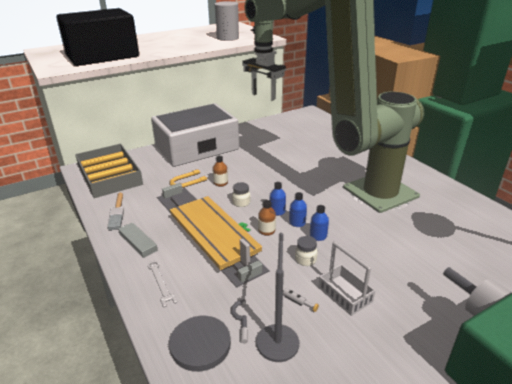

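View pics/top0.png

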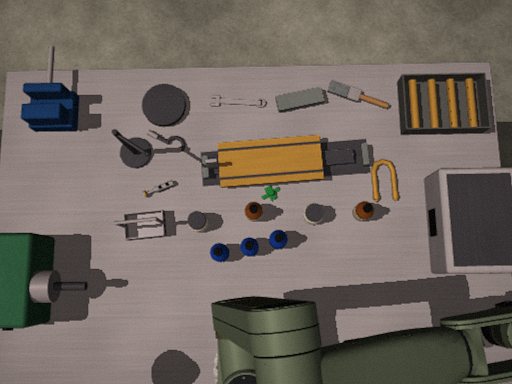

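```bash
python3 - <<'E'
from h import *
w=np.load('top0.npy'); im=cv2.imread('pics/top0.png')
def reg(x0,x1,y0,y1,z0,z1):
    m=(w[...,0]>x0)&(w[...,0]<x1)&(w[...,1]>y0)&(w[...,1]<y1)&(w[...,2]>z0)&(w[...,2]<z1); return w[m]
def show(n,p):
    if len(p)<3: print(n,len(p));return
    r=cv2.minAreaRect(p[:,:2].astype(np.float32)); print(n,len(p),'mean',p.mean(0).round(1),'rect',np.round(r[0],1),np.round(r[1],1),round(r[2],1))
for n,(x,y) in dict(botA=(454,-14),botB=(451,-339)).items():
    show(n+' cap',reg(x-45,x+45,y-45,y+45,100,120)); show(n+' body',reg(x-45,x+45,y-45,y+45,50,75))
for n,(x,y) in dict(jarA=(452,-193),jarB=(429,151)).items(): show(n,reg(x-45,x+45,y-45,y+45,60,75))
for i,(x,y) in enumerate([(454,-14),(369,-93),(335,82)]): pass
for x,y in [(369,-93),(350,0),(335,82)]: show('blue',reg(x-35,x+35,y-40,y+40,100,120))
show('block',reg(520,720,-260,140,40,52)); 
show('tab',reg(520,720,80,200,85,115)); show('tab2',reg(520,720,60,200,60,115))
show('bar',reg(350,500,250,420,125,150)); show('basket',reg(350,500,250,420,20,50))
show('post/arm',reg(550,800,280,480,190,260)); show('arm',reg(550,800,280,480,200,218)); show('tip',reg(550,800,280,480,218,228)); show('posttop',reg(550,800,280,480,228,245)); show('base',reg(550,800,280,480,5,30))
show('rail',reg(520,720,-350,220,5,35))
s=np.load('scene0.npy');w=s
print('scene')
show('tab',reg(520,720,80,200,85,115));show('bar',reg(350,500,250,420,125,150)); show('basket',reg(350,500,250,420,20,50))
show('arm',reg(550,800,280,480,200,218)); show('tip',reg(550,800,280,480,218,226)); show('posttop',reg(550,800,280,480,226,245)); show('block',reg(520,720,-260,140,42,48))
show('arm all',reg(550,800,280,480,190,245))
cv2.imwrite('pics/c1.png',cv2.resize(np.hstack([im[120:270,90:290]]),(800,600),interpolation=cv2.INTER_CUBIC))
E
```

```text
botA cap 59 mean [461.3 -16.  109.2] rect [461.5 -15.8] [20.5 21.2] 89.2
botA body 95 mean [456.9 -17.9  67.8] rect [460.7 -14.6] [51.4 52.4] 89.2
botB cap 64 mean [ 458.1 -347.1  108.6] rect [ 458.1 -347.4] [23.4 22.9] 3.3
botB body 107 mean [ 454.2 -339.4   67.4] rect [ 458.2 -346.2] [51.1 51.6] 44.1
jarA 251 mean [ 453.  -196.9   65.5] rect [ 452.8 -196.9] [50.9 51.7] 88.8
jarB 240 mean [434.8 155.3  65.2] rect [434.3 155.7] [51.5 51.8] 88.8
blue 60 mean [376.1 -88.  109.4] rect [376.4 -87.9] [22.5 22.8] 45.2
blue 61 mean [354.7  -1.9 109.6] rect [355.   -2.2] [22.3 23. ] 25.8
blue 60 mean [339.1  87.4 108.5] rect [339.   87.4] [21.8 22.1] 44.8
block 4120 mean [618.4 -68.4  44.6] rect [617.8 -45.4] [141.9 367.5] 3.7
tab 63 mean [606.6 108.3 101.4] rect [606.9 108.7] [36.2 13.8] 88.9
tab2 86 mean [605.6 107.3  94.2] rect [606.9 108.7] [36.2 13.8] 88.9
bar 153 mean [427.6 318.3 138.2] rect [427.9 319.7] [ 10.4 123.7] 5.5
basket 268 mean [428.  318.7  35.4] rect [427.5 319.1] [ 81.1 122.1] 4.9
post/arm 157 mean [640.4 328.6 215.8] rect [635.3 323. ] [107.2  14.2] 54.2
arm 118 mean [6
[... 214 characters left out ...]
 347.3  12.9] rect [674.5 378.4] [248.9 198.4] 0.7
rail 1209 mean [ 619.1 -143.5   15.7] rect [620.1 -65.6] [199.2 567.8] 0.2
scene
tab 91 mean [613.3 112.7  99. ] rect [612.4 108.2] [12.8 38.3] 7.4
bar 207 mean [432.6 323.6 137.2] rect [432.  320.9] [ 10.9 122.1] 5.2
basket 787 mean [433.6 321.2  33.4] rect [430.5 318.9] [ 85.8 125.2] 5.0
arm 151 mean [642.6 326.7 212.5] rect [641.7 321.7] [106.7  14.5] 56.9
tip 23 mean [668.5 364.2 222.5] rect [666.2 364. ] [ 7.  14.9] 73.3
posttop 40 mean [665.9 360.  229.6] rect [664.9 359.5] [14.5 15.4] 73.9
block 2719 mean [626.6 -58.5  45.4] rect [622.3 -48.4] [142.  369.6] 3.3
arm all 241 mean [651.9 339.9 214.3] rect [641.6 321.8] [106.6  16. ] 57.8
```

View pics/c1.png

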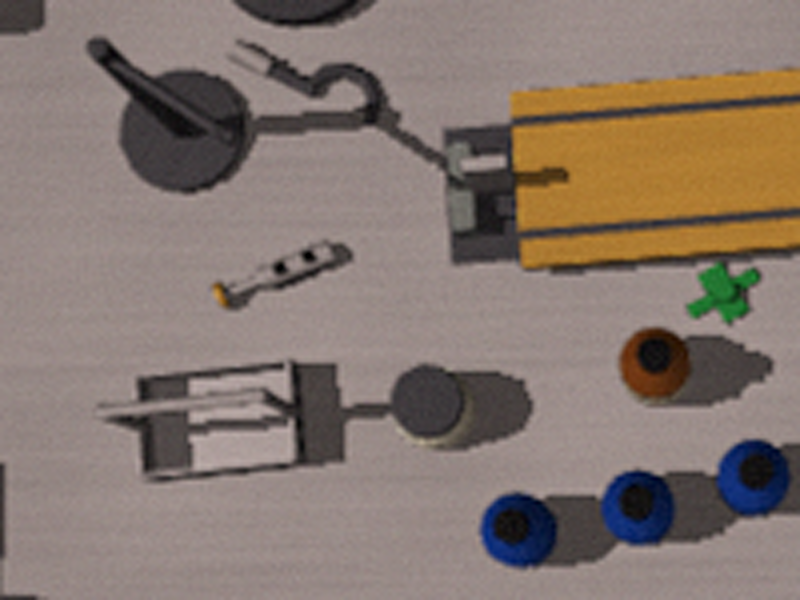

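```bash
cat >> h.py <<'E'
def st():
    s=bot.get_state(); q=s['orientation']; R=Rot.from_quat([q[1],q[2],q[3],q[0]])
    return s,np.array(s['ee_pos']),R
def plan(x,y,z,yaw=None):
    "total shares needed: shift/40mm and turn (deg/5) so tool y lies along yaw(deg, mod 180), pointing down"
    s,p,R=st(); d=(np.array([x,y,z])-p)/40
    M=R.as_matrix(); out=[0,0,0]
    if yaw is not None:
        cur=np.arctan2(M[1,1],M[0,1]); t=np.radians(yaw)
        k=(t-cur+np.pi/2)%np.pi-np.pi/2; t=cur+k
        yv=np.array([np.cos(t),np.sin(t),0]); zv=np.array([0,0,-1.]); T=np.stack([np.cross(yv,zv),yv,zv],1)
        out=np.degrees((Rot.from_matrix(T)*R.inv()).as_rotvec())/5
    print('t',round(s['time_s'],2),'pos',p.round(1),'shift',d.round(2),'turn',np.round(out,2),'yaw',np.degrees(np.arctan2(M[1,1],M[0,1])).round(1),'tilt',np.degrees(np.arccos(-M[2,2])).round(2),'j6',round(s['joints'][5],2),'F',np.round(s['force'],1),'w',round(s['width'],1),'g',round(s['grip_force'],1))
E
python3 - <<'E'
from h import *
plan(609.5,108.5,180,3.5)
for n in ('top','scene'):
    w=np.load(n+'0.npy'); 
    m=(w[...,0]>550)&(w[...,0]<760)&(w[...,1]>230)&(w[...,1]<450)&(w[...,2]>200)
    p=w[m]; a=np.array([.545,.838]); s=(p[:,:2]-[663,359])@a; o=(p[:,:2]-[663,359])@[-a[1],a[0]]
    i=np.argsort(s)[::6]; print(n,[(round(s[k]),round(o[k]),round(p[k,2])) for k in i])
    b=w[(w[...,0]>580)&(w[...,0]<760)&(w[...,1]>250)&(w[...,1]<450)&(w[...,2]>4)&(w[...,2]<28)]; 
    print(np.histogram(b[:,2],8))
w=np.load('top0.npy'); print(w[146:160:3,122:150:3].round().tolist())
E
```

```text
t 1.15 pos [ 152.1 -554.5  180.7] shift [11.43 16.58 -0.02] turn [ 0.   -0.   15.63] yaw -74.7 tilt 0.0 j6 -0.15 F [-0.3 -0.1 -1. ] w 94.1 g 0.0
top [(-118, 5, 230), (-115, 6, 239), (-107, 8, 219), (-99, 8, 214), (-94, 5, 216), (-89, 4, 212), (-84, 5, 217), (-79, 4, 214), (-76, 3, 216), (-70, -2, 209), (-66, 7, 209), (-60, 0, 217), (-57, 3, 219), (-50, 3, 209), (-45, 4, 213), (-42, 4, 214), (-36, 0, 215), (-32, 5, 211), (-26, 2, 210), (-22, 5, 212), (-17, 2, 214), (-13, 3, 211), (-8, -2, 225), (-7, 0, 227), (-5, 5, 230), (-4, 7, 234), (-1, 4, 230), (0, 2, 231), (2, -4, 228), (8, 2, 226)]
(array([196, 184, 236, 160,  91,  42,  16,  15]), array([ 4.01841301,  6.80310506,  9.58779712, 12.37248918, 15.15718124,
       17.9418733 , 20.72656535, 23.51125741, 26.29594947]))
scene [(-114, 4, 233), (-110, 0, 236), (-109, 2, 234), (-108, 4, 229), (-107, 5, 218), (-105, 0, 223), (-102, -2, 219), (-100, 0, 221), (-97, -2, 217), (-93, -2, 218), (-91, -4, 210), (-87, 0, 215), (-82, 5, 213), (-77, 2, 214), (-73, 2, 215), (-70, -4, 215), (-65, 0, 216), (-61, 2, 216), (-58, 2, 214), (-54, -2, 217), (
[... 948 characters left out ...]
0, 324.0, 8.0], [671.0, 313.0, 13.0]], [[663.0, 400.0, 10.0], [662.0, 389.0, 14.0], [662.0, 380.0, 14.0], [654.0, 362.0, 43.0], [658.0, 356.0, 29.0], [662.0, 352.0, 11.0], [609.0, 290.0, 212.0], [609.0, 282.0, 210.0], [606.0, 271.0, 220.0], [662.0, 314.0, 9.0]], [[652.0, 397.0, 17.0], [655.0, 392.0, 3.0], [653.0, 380.0, 10.0], [653.0, 370.0, 12.0], [652.0, 360.0, 15.0], [652.0, 350.0, 14.0], [651.0, 341.0, 15.0], [652.0, 332.0, 14.0], [594.0, 267.0, 236.0], [652.0, 313.0, 12.0]], [[644.0, 399.0, 10.0], [643.0, 389.0, 11.0], [644.0, 381.0, 8.0], [644.0, 371.0, 9.0], [644.0, 362.0, 7.0], [643.0, 352.0, 9.0], [643.0, 342.0, 10.0], [643.0, 333.0, 8.0], [641.0, 321.0, 15.0], [643.0, 314.0, 8.0]]]
```

Call:
step_arm(
  series=[
    [0, 0, 0.78, 0.57, 0.83, 0, -1],
    [0, 0, 0.78, 0.57, 0.83, 0, -1],
    [0, 0, 0.78, 0.57, 0.83, 0, -1],
    [0, 0, 0.78, 0.57, 0.83, 0, -1],
    [0, 0, 0.78, 0.57, 0.83, 0, -1],
    [0, 0, 0.78, 0.57, 0.83, 0, -1],
    [0, 0, 0.78, 0.57, 0.83, 0, -1],
    [0, 0, 0.78, 0.57, 0.83, 0, -1],
    [0, 0, 0.78, 0.57, 0.83, 0, -1],
    [0, 0, 0.78, 0.57, 0.83, 0, -1],
  ],
)

```text
time_s: 1.98
ee_pos: [380.9, -220.8, 181.1]
orientation: [0.001, 0.889, 0.458, 0.0]
force: [0.9, -1.0, 0.7]
width: 94.0
grip_force: 0.0
```

Call:
step_arm(
  series=[
    [0, 0, 0.78, 0.57, 0.83, 0, -1],
    [0, 0, 0.78, 0.57, 0.83, 0, -1],
    [0, 0, 0.78, 0.57, 0.83, 0, -1],
    [0, 0, 0.78, 0.57, 0.83, 0, -1],
    [0, 0, 0.78, 0.57, 0.83, 0, -1],
    [0, 0, 0.78, 0.57, 0.83, 0, -1],
    [0, 0, 0.78, 0.57, 0.83, 0, -1],
    [0, 0, 0.78, 0.57, 0.83, 0, -1],
    [0, 0, 0.78, 0.57, 0.83, 0, -1],
    [0, 0, 0.78, 0.57, 0.83, 0, -1],
  ],
)

```text
time_s: 2.82
ee_pos: [609.0, 111.5, 180.8]
orientation: [0.0, 0.685, 0.729, 0.0]
force: [0.2, -0.1, -0.2]
width: 94.0
grip_force: 0.0
```

```bash
python3 - <<'E'
from h import *
plan(610,108.5,80,3.5)
im,d,c=grab('wrist','w1'); w=cloud(d,c)
p=w[(w[...,2]>85)&(w[...,2]<118)&(abs(w[...,0]-610)<60)&(abs(w[...,1]-108)<50)]
print(len(p),p.mean(0) if len(p) else '', cv2.minAreaRect(p[:,:2].astype(np.float32)) if len(p)>3 else '')
E
```

```text
t 2.82 pos [609.  111.5 180.8] shift [ 0.03 -0.07 -2.52] turn [ 0.    0.   -0.01] yaw 3.6 tilt 0.02 j6 -0.02 F [ 0.2 -0.1 -0.2] w 94.0 g 0.0
522 [611.1046903  109.73040946 104.53641731] ((611.3416748046875, 107.70838165283203), (11.506010055541992, 35.33098220825195), 3.6200852394104004)
```

View pics/w1.png

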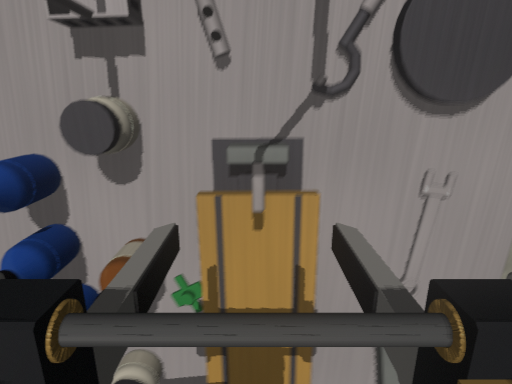

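Call:
step_arm(
  series=[
    [0, 0, 0, 0.06, -0.08, -0.74, -1],
    [0, 0, 0, 0, 0, -0.74, -1],
    [0, 0, 0, 0, 0, -0.74, -1],
    [0, 0, 0, 0, 0, -0.74, -1],
    [0, 0, 0, 0, 0, 0, 1],
    [0, 0, 0, 0, 0, 0, 1],
    [0, 0, 0, 0, 0, 0, 1],
    [0, 0, 0, 0, 0, 0, 1],
    [0, 0, 0, 0, 0, 0, 1],
  ],
  force=30,
)

```text
time_s: 3.62
ee_pos: [612.7, 106.3, 65.2]
orientation: [0.002, 0.686, 0.727, 0.002]
force: [0.6, -0.3, 0.1]
width: 64.0
grip_force: 0.0
```

Call:
step_arm(
  series=[
    [0, 0, 0, 0, 0, 0, 1],
    [0, 0, 0, 0, 0, 0, 1],
    [0, 0, 0, 0, 0, 0, 1],
    [0, 0, 0, 0, 0, 0, 1],
    [0, 0, 0, 0, 0, 0, 1],
    [0, 0, 0, 0, 0, 0, 1],
    [0, 0, 0, 0, 0, 0, 1],
    [0, 0, 0, 0, 0, 0, 1],
    [0, 0, 0, 0, 0, 0, 1],
  ],
)

```text
time_s: 4.37
ee_pos: [610.7, 106.3, 62.2]
orientation: [0.0, 0.686, 0.728, 0.0]
force: [1.3, -0.6, 0.4]
width: 11.8
grip_force: 30.0
```

```bash
python3 - <<'E'
from h import *
plan(611,108,62,3.6)
E
```

```text
t 4.37 pos [610.7 106.3  62.2] shift [ 0.01  0.04 -0.01] turn [0.   0.   0.05] yaw 3.4 tilt 0.02 j6 -0.03 F [ 1.3 -0.6  0.4] w 11.8 g 30.0
```

Call:
step_arm(
  series=[
    [0, 0, 0, 0.02, -0.3, 0, 1],
    [0, 0, 0, 0.03, -0.5, 0, 1],
    [0, 0, 0, 0.03, -0.5, 0, 1],
    [0, 0, 0, 0.03, -0.5, 0, 1],
    [0, 0, 0, 0.02, -0.4, 0, 1],
  ],
)

```text
time_s: 4.78
ee_pos: [616.6, 18.3, 62.2]
orientation: [0.0, 0.686, 0.728, 0.001]
force: [3.5, 3.7, -3.1]
width: 11.8
grip_force: 30.0
```

Call:
step_arm(
  series=[
    [0, 0, 0, 0.01, -0.2, 0, 1],
    [0, 0, 0, 0.01, -0.2, 0, 1],
    [0, 0, 0, 0, 0, 0, 1],
  ],
)

```text
time_s: 5.03
ee_pos: [617.7, 0.5, 62.2]
orientation: [0.001, 0.687, 0.727, 0.0]
force: [4.8, -2.5, -4.6]
width: 11.4
grip_force: 30.0
```

Call:
step_arm(
  series=[
    [0, 0, 0, 0.01, -0.2, 0, 1],
    [0, 0, 0, 0.01, -0.2, 0, 1],
    [0, 0, 0, 0, 0, 0, 1],
  ],
)

```text
time_s: 5.28
ee_pos: [618.8, -14.5, 62.2]
orientation: [0.001, 0.686, 0.727, 0.001]
force: [5.6, -2.4, -5.6]
width: 11.9
grip_force: 30.0
```

Call:
step_arm(
  series=[
    [0, 0, 0, 0.01, -0.2, 0, 1],
    [0, 0, 0, 0, 0, 0, 1],
  ],
)

```text
time_s: 5.45
ee_pos: [618.9, -16.1, 62.2]
orientation: [-0.003, 0.686, 0.727, 0.004]
force: [4.7, 12.3, -3.7]
width: 11.6
grip_force: 30.0
```

Call:
step_arm(
  series=[
    [0, 0, 0, 0, 0, 0, 0.1],
    [0, 0, 0, 0, 0, 0, 0],
    [0, 0, 0, 0, 0, 0, 0],
    [0, 0, 0, 0, 0, 0, 0],
    [0, 0, 0, 0, 0, 0.5, -0.2],
    [0, 0, 0, 0, 0, 1, -0.5],
    [0, 0, 0, 0, 0, 1, -1],
    [0, 0, 0, 0, 0, 1, -1],
  ],
)

```text
time_s: 6.12
ee_pos: [616.7, -22.0, 203.3]
orientation: [-0.001, 0.686, 0.727, -0.001]
force: [0.2, 0.3, 0.8]
width: 61.7
grip_force: 0.0
```

```bash
cat >> h.py <<'E'
def look(names=('top','scene'),save=None):
    for n in names:
        im,d,c=grab(n,(save or '')+n if save else None); w=cloud(d,c)
        def reg(x0,x1,y0,y1,z0,z1):
            m=(w[...,0]>x0)&(w[...,0]<x1)&(w[...,1]>y0)&(w[...,1]<y1)&(w[...,2]>z0)&(w[...,2]<z1); return w[m]
        for t,zh in (('jar_a',66),('bottle_a',110)):
            for r in bot.search_frame(n,t)[:6]:
                b=np.array(r['bbox'])*[512,384,512,384]
                x0,y0,x1,y1=[int(max(0,q)) for q in (b[0]-b[2]/2,b[1]-b[3]/2,b[0]+b[2]/2,b[1]+b[3]/2)]
                m=w[y0:y1+1,x0:x1+1]; k=im[y0:y1+1,x0:x1+1]
                zt=np.nanpercentile(m[...,2],97); s=abs(m[...,2]-zt)<8
                p=m[s]
                if len(p)>3: print(n,t,round(r['confidence'],2),np.round(cv2.minAreaRect(p[:,:2].astype(np.float32))[0],1),'ztop',zt.round(),'bgr',np.nanmean(k.reshape(-1,3),0).round())
        p=reg(540,720,-380,180,41,49)
        if len(p)>100: print(n,'block',[np.round(v,1) for v in cv2.minAreaRect(p[:,:2].astype(np.float32))])
E
python3 - <<'E'
from h import *
plan(459,-346.5,180,3.6); look()
E
```

```text
t 6.12 pos [616.7 -22.  203.3] shift [-3.94 -8.11 -0.58] turn [ 0.   -0.03  0.06] yaw 3.3 tilt 0.13 j6 -0.23 F [0.2 0.3 0.8] w 61.7 g 0.0
top jar_a 0.65 [ 453.1 -196.8] ztop 69.0 bgr [ 93.  96. 105.]
top jar_a 0.62 [356.   72.7] ztop 675.0 bgr [85. 91. 95.]
top jar_a 0.46 [631.1 312.8] ztop 217.0 bgr [ 94.  95. 103.]
top bottle_a 0.88 [ 458.2 -347.7] ztop 110.0 bgr [ 63.  76. 100.]
top bottle_a 0.81 [376.2 -87.9] ztop 111.0 bgr [90. 62. 55.]
top bottle_a 0.56 [314.4 -21.1] ztop 677.0 bgr [62. 43. 35.]
top bottle_a 0.22 [427.7 319.3] ztop 139.0 bgr [128. 131. 144.]
top block [array([ 622.3, -113.6]), array([141.3, 499.3]), np.float64(3.7)]
scene jar_a 0.81 [440.7 153.3] ztop 68.0 bgr [130. 135. 140.]
scene jar_a 0.74 [ 458.4 -196.9] ztop 68.0 bgr [152. 158. 165.]
scene jar_a 0.49 [432.2 320.6] ztop 137.0 bgr [159. 160. 168.]
scene bottle_a 0.92 [584.1 -26.4] ztop 278.0 bgr [103. 118. 137.]
scene bottle_a 0.91 [359.6  -0.5] ztop 109.0 bgr [149. 120. 113.]
scene bottle_a 0.79 [414.2 -48.1] ztop 110.0 bgr [138. 103.  96.]
scene bottle_a 0.64 [465.8 -14.6] ztop 110.0 bgr [115. 127. 146.]
scene bottle_a 0.64 [347.6  92.5] ztop 108.0 bgr [145. 105.  93.]
scene block [array([ 629.5, -176.1]), array([143.1, 358.8]), np.float64(3.7)]
```

Call:
step_arm(
  series=[
    [0, -0.03, 0.06, -0.43, -0.9, 0, -1],
    [0, 0, 0, -0.43, -0.9, 0, -1],
    [0, 0, 0, -0.43, -0.9, 0, -1],
    [0, 0, 0, -0.43, -0.9, 0, -1],
    [0, 0, 0, -0.43, -0.9, 0, -1],
    [0, 0, 0, -0.43, -0.9, 0, -1],
    [0, 0, 0, -0.43, -0.9, 0, -1],
    [0, 0, 0, -0.43, -0.9, 0, -1],
    [0, 0, 0, -0.43, -0.9, 0, -1],
    [0, 0, 0, 0, 0, 0, -1],
  ],
)

```text
time_s: 7.25
ee_pos: [458.2, -350.9, 199.4]
orientation: [-0.001, 0.687, 0.727, -0.001]
force: [0.4, 0.1, -0.1]
width: 94.0
grip_force: 0.0
```

```bash
cat >> h.py <<'E'
def wr(z0,z1,r=70,save=None):
    "centroid of things between heights near the tool axis, wrist camera"
    s,p,R=st(); im,d,c=grab('wrist',save); w=cloud(d,c)
    m=(w[...,2]>z0)&(w[...,2]<z1)&(np.hypot(w[...,0]-p[0],w[...,1]-p[1])<r)
    q=w[m]
    if len(q)>10: print('wrist',len(q),[np.round(v,1) for v in cv2.minEnclosingCircle(q[:,:2].astype(np.float32))],np.round(cv2.minAreaRect(q[:,:2].astype(np.float32))[0],1),'tool',p[:2].round(1),im[m].mean(0).round())
E
python3 - <<'E'
from h import *
plan(461,-347,29,3.6); wr(102,116)
E
```

```text
t 7.25 pos [ 458.2 -350.9  199.4] shift [ 0.07  0.1  -4.26] turn [-0.   -0.03  0.08] yaw 3.2 tilt 0.16 j6 -0.86 F [ 0.4  0.1 -0.1] w 94.0 g 0.0
wrist 550 [array([ 461. , -349.4]), np.float64(12.8)] [ 461.4 -349.3] tool [ 458.2 -350.9] [32. 33. 37.]
```

Call:
step_arm(
  series=[
    [0, 0, 0.08, 0.07, 0.06, -0.85, -1],
    [0, 0, 0, 0, 0, -0.85, -1],
    [0, 0, 0, 0, 0, -0.85, -1],
    [0, 0, 0, 0, 0, -0.85, -1],
    [0, 0, 0, 0, 0, -0.85, -1],
    [0, 0, 0, 0, 0, 0, -1],
    [0, 0, 0, 0, 0, 0, 1],
    [0, 0, 0, 0, 0, 0, 1],
    [0, 0, 0, 0, 0, 0, 1],
    [0, 0, 0, 0, 0, 0, 1],
  ],
  force=25,
)

```text
time_s: 8.13
ee_pos: [467.6, -344.7, 35.1]
orientation: [0.003, 0.682, 0.732, 0.001]
force: [-0.3, -0.2, -0.4]
width: 70.8
grip_force: 0.0
```

Call:
step_arm(
  series=[
    [0, 0, 0, 0, 0, 0, 1],
    [0, 0, 0, 0, 0, 0, 1],
    [0, 0, 0, 0, 0, 0, 1],
    [0, 0, 0, 0, 0, 0, 1],
    [0, 0, 0, 0, 0, 0, 1],
    [0, 0, 0, 0, 0, 0.25, 1],
    [0, 0, 0, 0, 0, 0.75, 1],
    [0, 0, 0, 0, 0, 1, 1],
    [0, 0, 0, 0, 0, 1, 1],
    [0, 0, 0, 0, 0, 0, 1],
  ],
)

```text
time_s: 8.97
ee_pos: [470.7, -347.4, 162.0]
orientation: [0.009, 0.682, 0.732, 0.001]
force: [2.0, -1.5, -0.4]
width: 52.7
grip_force: 24.8
```

```bash
python3 - <<'E'
from h import *
s,p,R=st()
t=np.array([619.5,-14.5]); a=np.radians(3.6); ey=np.array([-np.sin(a),np.cos(a)])
for o in (-115,-38,38,115): print(o,(t+ey*(o-178)).round(1))
b=t+ey*(-115-178); plan(b[0],b[1],150,3.6)
E
```

```text
-115 [ 637.9 -306.9]
-38 [ 633.1 -230.1]
38 [ 628.3 -154.2]
115 [623.5 -77.4]
t 8.97 pos [ 470.7 -347.4  162. ] shift [ 4.18  1.01 -0.3 ] turn [ 0.13  0.18 -0.09] yaw 4.1 tilt 1.09 j6 -0.86 F [ 2.  -1.5 -0.4] w 52.7 g 24.8
```

Call:
step_arm(
  series=[
    [0, 0, 0, 0, 0, 0, 1],
    [0, 0, 0, 0, 0, 0, 1],
    [0, 0, 0, 0, 0, 0, 1],
  ],
)

```text
time_s: 9.22
ee_pos: [464.3, -341.7, 149.7]
orientation: [-0.002, 0.682, 0.732, 0.001]
force: [-0.7, 1.0, -2.6]
width: 53.3
grip_force: 24.8
```

```bash
python3 - <<'E'
from h import *
plan(637.9,-306.9,150,3.6); im,_,_=grab('scene','s2')
cv2.imwrite('pics/s2c.png',cv2.resize(im[100:300,130:380],(750,600)))
E
```

```text
t 9.22 pos [ 464.3 -341.7  149.7] shift [4.34 0.87 0.01] turn [-0.04 -0.01 -0.09] yaw 4.0 tilt 0.22 j6 -0.86 F [-0.7  1.  -2.6] w 53.3 g 24.8
```

View pics/s2c.png

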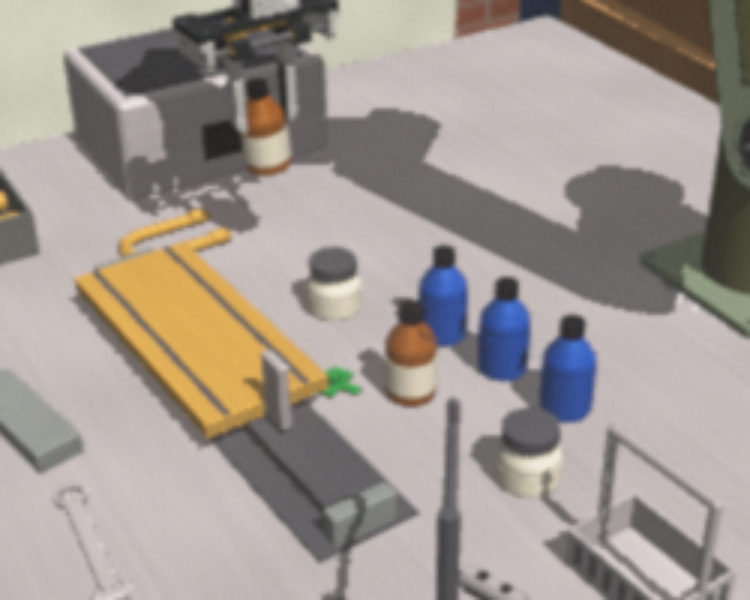

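Call:
step_arm(
  series=[
    [0, 0, 0, 0.36, 0.07, 0, 1],
    [0, 0, 0, 0.72, 0.14, 0, 1],
    [0, 0, 0, 0.9, 0.18, 0, 1],
    [0, 0, 0, 0.9, 0.18, 0, 1],
    [0, 0, 0, 0.8, 0.17, 0, 1],
    [0, 0, 0, 0.45, 0.09, 0, 1],
    [0, 0, 0, 0.2, 0.04, 0, 1],
    [0, 0, 0, 0, 0, 0, 1],
    [0, 0, 0, 0, 0, 0, 1],
    [0, 0, 0, 0, 0, 0, 1],
  ],
)

```text
time_s: 10.1
ee_pos: [637.2, -308.8, 151.3]
orientation: [-0.0, 0.682, 0.731, 0.0]
force: [-0.0, -0.4, -2.7]
width: 52.9
grip_force: 24.8
```

```bash
python3 - <<'E'
from h import *
plan(637.9,-306.9,75.5,3.6)
E
```

```text
t 10.1 pos [ 637.2 -308.8  151.3] shift [ 0.02  0.05 -1.9 ] turn [-0.01  0.   -0.08] yaw 4.0 tilt 0.05 j6 -0.64 F [-0.  -0.4 -2.7] w 52.9 g 24.8
```

Call:
step_arm(
  series=[
    [0, 0, 0, 0, 0.04, -0.3, 1],
    [0, 0, 0, 0, 0, -0.5, 1],
    [0, 0, 0, 0, 0, -0.45, 1],
    [0, 0, 0, 0, 0, -0.3, 1],
    [0, 0, 0, 0, 0, -0.2, 1],
    [0, 0, 0, 0, 0, -0.13, 1],
    [0, 0, 0, 0, 0, 0, 1],
    [0, 0, 0, 0, 0, 0, 1],
    [0, 0, 0, 0, 0, 0, 1],
  ],
)

```text
time_s: 10.85
ee_pos: [639.0, -307.7, 78.4]
orientation: [0.002, 0.682, 0.731, 0.001]
force: [-2.5, 0.0, 1.9]
width: 53.5
grip_force: 25.0
```

Call:
step_arm(
  series=[
    [0, 0, 0, 0, 0, 0, 0],
    [0, 0, 0, 0, 0, 0, -0.5],
    [0, 0, 0, 0, 0, 0, -1],
    [0, 0, 0, 0, 0, 0, -1],
    [0, 0, 0, 0, 0, 0, -1],
    [0, 0, 0, 0, 0, 0, -1],
  ],
)

```text
time_s: 11.35
ee_pos: [639.3, -306.7, 77.0]
orientation: [0.001, 0.682, 0.732, 0.001]
force: [0.2, -0.8, 0.6]
width: 82.9
grip_force: 0.0
```

Call:
step_arm(
  series=[
    [0, 0, 0, 0, 0, 0.3, -1],
    [0, 0, 0, 0, 0, 0.7, -1],
    [0, 0, 0, 0, 0, 1, -1],
    [0, 0, 0, 0, 0, 0.8, -1],
    [0, 0, 0, 0, 0, 0.3, -1],
    [0, 0, 0, 0, 0, 0, -1],
  ],
)

```text
time_s: 11.85
ee_pos: [641.9, -308.6, 207.8]
orientation: [0.006, 0.682, 0.732, 0.002]
force: [0.6, -0.3, 0.4]
width: 93.6
grip_force: 0.0
```

```bash
python3 - <<'E'
from h import *
wr(147,162); plan(455.5,-197,200,3.6); look(('scene',))
E
```

```text
wrist 701 [array([ 634.7, -312.8]), np.float64(12.9)] [ 634.7 -312.3] tool [ 641.9 -308.6] [25. 29. 35.]
t 11.9 pos [ 640.2 -307.6  203.8] shift [-4.62  2.76 -0.09] turn [ 0.03  0.08 -0.09] yaw 4.0 tilt 0.42 j6 -0.64 F [ 0.2 -0.1 -0.2] w 93.9 g 0.0
scene jar_a 0.76 [442.5 153.3] ztop 68.0 bgr [138. 144. 148.]
scene jar_a 0.72 [ 457.2 -197.2] ztop 68.0 bgr [161. 168. 175.]
scene jar_a 0.64 [548.9 282.9] ztop 21.0 bgr [177. 180. 190.]
scene bottle_a 0.85 [423.5 -49.7] ztop 111.0 bgr [142. 111. 107.]
scene bottle_a 0.82 [343.6  88.9] ztop 109.0 bgr [154. 116. 104.]
scene bottle_a 0.64 [360.5   1.2] ztop 109.0 bgr [153. 112. 100.]
scene bottle_a 0.59 [ 636.  -310.5] ztop 152.0 bgr [114. 136. 159.]
scene bottle_a 0.55 [466.2 -14. ] ztop 110.0 bgr [122. 135. 155.]
scene block [array([ 630.3, -174.4]), array([142.7, 355.6]), np.float64(3.6)]
```

Call:
step_arm(
  series=[
    [0, 0, -0.08, -0.37, 0.22, 0, -1],
    [0, 0, 0, -0.74, 0.44, 0, -1],
    [0, 0, 0, -0.85, 0.51, 0, -1],
    [0, 0, 0, -0.85, 0.51, 0, -1],
    [0, 0, 0, -0.85, 0.51, 0, -1],
    [0, 0, 0, -0.59, 0.36, 0, -1],
    [0, 0, 0, -0.37, 0.21, 0, -1],
    [0, 0, 0, 0, 0, 0, -1],
    [0, 0, 0, 0, 0, 0, -1],
  ],
)

```text
time_s: 12.8
ee_pos: [453.0, -195.8, 199.4]
orientation: [-0.0, 0.684, 0.729, 0.001]
force: [-0.9, -0.4, -0.7]
width: 93.9
grip_force: 0.0
```

```bash
python3 - <<'E'
from h import *
wr(60,75); plan(455.5,-197,8,3.6)
E
```

```text
wrist 1881 [array([ 456.8, -199.4]), np.float64(27.5)] [ 456.8 -198.9] tool [ 453.  -195.8] [66. 64. 66.]
t 12.85 pos [ 454.  -196.4  199.9] shift [ 0.04 -0.01 -4.8 ] turn [-0.01  0.01 -0.01] yaw 3.6 tilt 0.09 j6 -0.65 F [0.6 0.1 0.3] w 93.9 g 0.0
```

Call:
step_arm(
  series=[
    [0, 0, 0, 0.05, -0.04, -0.4, -1],
    [0, 0, 0, 0, 0, -0.8, -1],
    [0, 0, 0, 0, 0, -1, -1],
    [0, 0, 0, 0, 0, -1, -1],
    [0, 0, 0, 0, 0, -0.8, -1],
    [0, 0, 0, 0, 0, -0.45, -1],
    [0, 0, 0, 0, 0, -0.25, -1],
    [0, 0, 0, 0, 0, 0, 0],
    [0, 0, 0, 0, 0, 0, 1],
    [0, 0, 0, 0, 0, 0, 1],
  ],
  force=25,
)

```text
time_s: 13.68
ee_pos: [457.9, -199.3, 14.5]
orientation: [0.002, 0.684, 0.729, 0.001]
force: [0.2, -0.8, -1.0]
width: 77.3
grip_force: 0.0
```

Call:
step_arm(
  series=[
    [0, 0, 0, 0, 0, 0, 1],
    [0, 0, 0, 0, 0, 0, 1],
    [0, 0, 0, 0, 0, 0, 1],
    [0, 0, 0, 0, 0, 0, 1],
  ],
)

```text
time_s: 14.02
ee_pos: [456.7, -198.7, 14.2]
orientation: [0.002, 0.684, 0.729, 0.001]
force: [0.0, -0.6, 2.8]
width: 54.9
grip_force: 22.7
```

Call:
step_arm(
  series=[
    [0, 0, 0, 0, 0, 0, 1],
    [0, 0, 0, 0, 0, 0, 1],
  ],
)

```text
time_s: 14.18
ee_pos: [456.7, -198.7, 14.1]
orientation: [0.002, 0.684, 0.729, 0.001]
force: [-1.4, -0.8, 5.5]
width: 55.2
grip_force: 23.4
```

```bash
python3 - <<'E'
from h import *
plan(456,-198,12,3.6); im,_,_=grab('scene'); im2,_,_=grab('wrist')
a=cv2.resize(im[150:250,200:300],(400,400),interpolation=cv2.INTER_CUBIC); b=cv2.resize(im2,(400,300)); b=cv2.copyMakeBorder(b,0,100,0,0,0)
cv2.imwrite('pics/j1.png',np.hstack([a,b]))
E
```

```text
t 14.18 pos [ 456.7 -198.7   14.1] shift [-0.02  0.02 -0.05] turn [ 0.01  0.04 -0.01] yaw 3.6 tilt 0.22 j6 -0.65 F [-1.4 -0.8  5.5] w 55.2 g 23.4
```

View pics/j1.png

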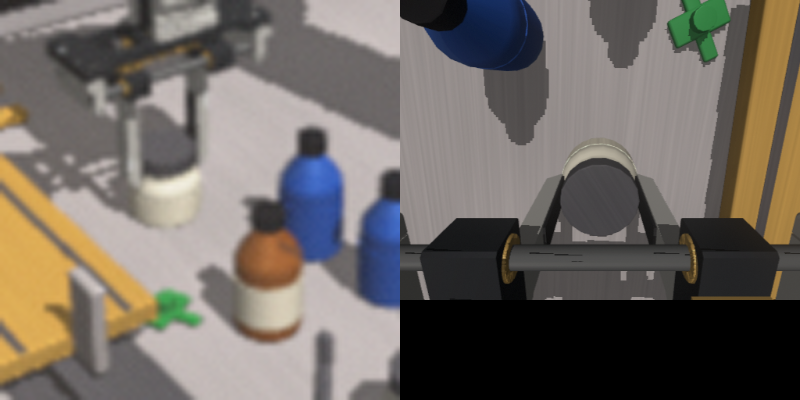

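```bash
python3 - <<'E'
from h import *
im,d,c=grab('scene'); w=cloud(d,c)
m=(abs(w[...,1]+199)<45)&(abs(w[...,0]-458)<70)&(w[...,2]>3)&(w[...,2]<110)
v,u=np.nonzero(m)
for vv in range(v.min(),v.max()+1,3):
    s=(v==vv)
    if s.any(): print(vv,' '.join(f"{int(a)}:{w[vv,a,0]:.0f},{w[vv,a,1]:.0f},{w[vv,a,2]:.0f}" for a in u[s][::2]))
E
```

```text
171 246:427,-210,110
174 246:431,-203,103 248:428,-195,106 250:422,-192,106
177 246:430,-206,89 248:429,-193,96 250:422,-191,94
180 229:498,-197,104 231:496,-187,108 233:490,-184,108 246:431,-205,78 248:430,-192,85 250:423,-190,83
183 229:495,-205,87 231:494,-192,93 233:489,-188,94 235:464,-222,68 237:456,-222,66 239:450,-219,65 241:444,-216,65 243:441,-209,68 245:437,-200,71 247:427,-205,65 249:426,-193,71 251:418,-193,69
186 229:497,-202,78 231:494,-193,82 233:489,-188,83 235:472,-208,66 237:466,-204,66 239:459,-203,65 241:455,-196,67 243:450,-191,68 245:442,-193,64 247:437,-188,66 249:429,-189,62 251:420,-190,59
189 229:497,-204,64 231:497,-188,73 233:491,-186,72 235:483,-187,69 237:474,-190,65 239:468,-187,64 241:464,-181,66 243:459,-176,67 245:452,-175,65 247:446,-171,65 249:426,-194,47
192 229:498,-202,54 231:495,-193,58 233:491,-187,60 235:484,-186,58 237:478,-182,58 239:474,-176,60 241:468,-172,60 243:464,-166,63 245:455,-169,58 247:445,-174,51 250:401,-233,5
195 232:493,-191,46 234:490,-183,50 236:479,-189,43 238:478,-177,49 240:469,-179,45 242:463,-176,45 244:455,-178,41 246:451,-170,44 248:442,-173,39 255:395,-208,4
198 232:486,-206,23 234:487,-189,33 236:480,-188,32 238:478,-178,37 240:471,-176,35 242:465,-173,35 244:460,-169,35 246:452,-169,33 248:444,-170,29 256:401,-189,4
201 227:497,-225,4 233:489,-193,20 235:486,-186,23 237:481,-180,25 239:475,-176,25 241:471,-169,27 243:466,-165,28 245:455,-171,20 247:447,-171,17 249:439,-171,15
204 233:487,-198,4 235:485,-188,9 237:481,-181,12 239:476,-176,12 241:470,-172,13 243:463,-170,12 245:457,-169,10 247:449,-169,7
207 234:494,-179,5
210 234:501,-165,3
213 228:527,-159,4
```

```bash
python3 - <<'E'
from h import *
s,p,R=st(); im,d,c=grab('wrist'); w=cloud(d,c); print(p, c['position'])
for x0,x1 in ((425,431),(431,437),(476,482),(482,488),(488,494),(494,505)):
    m=(abs(w[...,1]+199)<14)&(w[...,0]>x0)&(w[...,0]<x1)&(w[...,2]>3)
    if m.sum()>4: print(x0,m.sum(),np.percentile(w[m][:,2],[0,5,20,50,90]).round(), im[m].mean(0).round())
E
```

```text
[ 456.67617149 -198.66933404   14.09592597] [ 451.09749431 -118.59870167  219.104568  ]
425 2945 [ 15.  49.  80. 110. 149.] [42. 44. 44.]
431 547 [39. 43. 66. 67. 68.] [77. 77. 79.]
476 531 [41. 66. 67. 67. 68.] [72. 71. 73.]
482 2847 [ 13.  54.  78. 109. 145.] [52. 54. 55.]
488 1144 [ 42.  54.  73.  99. 120.] [91. 95. 97.]
494 233 [  3.  54.  70.  91. 111.] [106. 110. 113.]
```

Call:
step_arm(
  series=[
    [0, 0, 0, 0, 0, 0.2, 1],
    [0, 0, 0, 0, 0, 0.5, 1],
    [0, 0, 0, 0, 0, 0.8, 1],
    [0, 0, 0, 0, 0, 0.7, 1],
    [0, 0, 0, 0, 0, 0.4, 1],
    [0, 0, 0, 0, 0, 0.2, 1],
    [0, 0, 0, 0, 0, 0, 1],
    [0, 0, 0, 0, 0, 0, 1],
  ],
)

```text
time_s: 15.05
ee_pos: [455.4, -197.5, 124.3]
orientation: [0.0, 0.684, 0.729, 0.001]
force: [-1.2, 0.7, -2.4]
width: 54.8
grip_force: 21.4
```

```bash
python3 - <<'E'
from h import *
plan(633.1,-230.1,125,3.6); wr(100,200)
im,d,c=grab('scene'); w=cloud(d,c); m=(abs(w[...,1]+199)<45)&(abs(w[...,0]-458)<45)&(w[...,2]>60)&(w[...,2]<120)
v,u=np.nonzero(m); print(w[m][:,2].min(), [w[m][:,2][v==k].round().tolist()[:3] for k in range(v.max()-8,v.max()+1)])
for r in bot.search_frame('scene','jar_a')[:4]: print(np.round(np.array(r['bbox'])*[512,384,512,384]),r['confidence'])
cv2.imwrite('pics/j2.png',cv2.resize(im[140:220,200:300],(600,480)))
E
```

```text
t 15.05 pos [ 455.4 -197.5  124.3] shift [ 4.44 -0.81  0.02] turn [-0.01  0.02 -0.01] yaw 3.6 tilt 0.1 j6 -0.65 F [-1.2  0.7 -2.4] w 54.8 g 21.4
wrist 12666 [array([ 455.1, -188.6]), np.float64(39.5)] [ 458.3 -192.9] tool [ 455.4 -197.5] [82. 84. 86.]
109.6375746207051 [[], [], [], [], [120.0, 116.0, 114.0], [112.0, 119.0, 119.0], [112.0, 116.0, 117.0], [114.0, 113.0, 114.0], [111.0, 114.0, 110.0]]
[306. 251.  19.  31.] 0.69
[348. 278.  58.  72.] 0.4
[265. 218.  19.  38.] 0.27
```

View pics/j2.png

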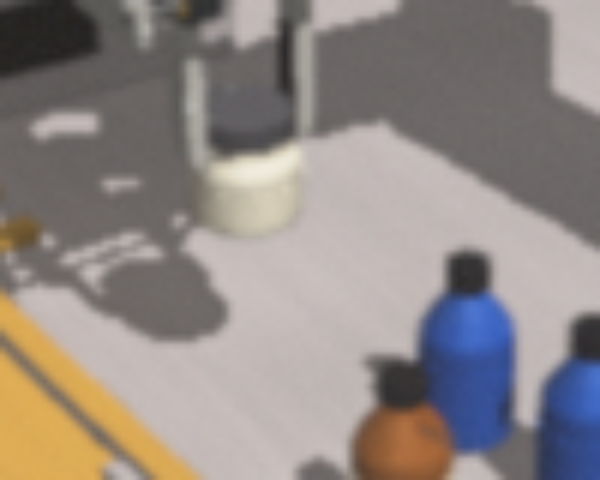

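Call:
step_arm(
  series=[
    [0, 0, 0, 0.36, -0.07, 0, 1],
    [0, 0, 0, 0.7, -0.13, 0, 1],
    [0, 0, 0, 0.9, -0.16, 0, 1],
    [0, 0, 0, 0.9, -0.16, 0, 1],
    [0, 0, 0, 0.85, -0.16, 0, 1],
    [0, 0, 0, 0.5, -0.09, 0, 1],
    [0, 0, 0, 0.23, -0.04, 0, 1],
    [0, 0, 0, 0, 0, 0, 1],
    [0, 0, 0, 0, 0, 0, 1],
    [0, 0, 0, 0, 0, 0, 1],
  ],
)

```text
time_s: 16.03
ee_pos: [632.1, -229.9, 123.5]
orientation: [-0.001, 0.684, 0.729, 0.0]
force: [0.1, -0.6, -3.1]
width: 54.4
grip_force: 21.4
```

Call:
step_arm(
  series=[
    [0, 0, 0, 0, 0, -0.25, 1],
    [0, 0, 0, 0, 0, -0.4, 1],
    [0, 0, 0, 0, 0, -0.4, 1],
    [0, 0, 0, 0, 0, -0.25, 1],
    [0, 0, 0, 0, 0, -0.15, 1],
    [0, 0, 0, 0, 0, -0.1, 1],
    [0, 0, 0, 0, 0, -0.05, 1],
    [0, 0, 0, 0, 0, 0, 1],
    [0, 0, 0, 0, 0, 0, 1],
  ],
)

```text
time_s: 16.78
ee_pos: [634.4, -230.8, 62.0]
orientation: [0.002, 0.684, 0.729, 0.001]
force: [-0.1, -0.4, -2.7]
width: 54.7
grip_force: 21.4
```

Not yet in contact; lower a little more.

Call:
step_arm(
  series=[
    [0, 0, 0, 0, 0, -0.03, 1],
    [0, 0, 0, 0, 0, -0.03, 1],
    [0, 0, 0, 0, 0, 0, 1],
    [0, 0, 0, 0, 0, 0, 1],
  ],
)

```text
time_s: 17.12
ee_pos: [634.3, -230.8, 59.4]
orientation: [0.002, 0.684, 0.729, 0.001]
force: [-0.2, 0.4, -2.3]
width: 54.9
grip_force: 21.7
```

Call:
step_arm(
  series=[
    [0, 0, 0, 0, 0, -0.03, 1],
    [0, 0, 0, 0, 0, 0, 1],
    [0, 0, 0, 0, 0, 0, 1],
  ],
)

```text
time_s: 17.37
ee_pos: [634.4, -230.9, 59.2]
orientation: [0.002, 0.684, 0.729, 0.001]
force: [-0.6, 0.6, 6.2]
width: 54.8
grip_force: 23.4
```

Call:
step_arm(
  series=[
    [0, 0, 0, 0, 0, 0, 0],
    [0, 0, 0, 0, 0, 0, -0.5],
    [0, 0, 0, 0, 0, 0, -1],
    [0, 0, 0, 0, 0, 0, -1],
    [0, 0, 0, 0, 0, 0, -1],
    [0, 0, 0, 0, 0, 0.4, -1],
    [0, 0, 0, 0, 0, 0.8, -1],
    [0, 0, 0, 0, 0, 1, -1],
    [0, 0, 0, 0, 0, 0.8, -1],
    [0, 0, 0, 0, 0, 0.5, -1],
  ],
)

```text
time_s: 18.2
ee_pos: [635.5, -231.4, 202.2]
orientation: [0.004, 0.684, 0.729, 0.002]
force: [-0.0, -0.1, 0.6]
width: 93.9
grip_force: 0.0
```

```bash
python3 - <<'E'
from h import *
wr(105,118,100); plan(463.5,-14.5,200,3.6); look(('scene',))
E
```

```text
wrist 2862 [array([ 633. , -267.2]), np.float64(63.3)] [ 634.9 -265.9] tool [ 635.5 -231.4] [57. 61. 70.]
t 18.25 pos [ 637.4 -232.3  206.3] shift [-4.35  5.45 -0.16] turn [ 0.07  0.16 -0.01] yaw 3.7 tilt 0.86 j6 -0.54 F [ 1.1 -0.8  2.4] w 94.1 g 0.0
scene jar_a 0.94 [ 634.3 -228.6] ztop 113.0 bgr [141. 160. 171.]
scene jar_a 0.65 [440.6 155.5] ztop 68.0 bgr [141. 146. 151.]
scene bottle_a 0.84 [417.7 -47.4] ztop 110.0 bgr [145. 113. 109.]
scene bottle_a 0.81 [ 635.9 -307.5] ztop 154.0 bgr [ 91. 113. 139.]
scene bottle_a 0.78 [360.7   2.1] ztop 108.0 bgr [157. 122. 112.]
scene bottle_a 0.71 [343.6  89.5] ztop 109.0 bgr [155. 117. 107.]
scene bottle_a 0.62 [465.7 -15.7] ztop 110.0 bgr [113. 130. 152.]
scene block [array([ 626.1, -108.2]), array([143.1, 488.5]), np.float64(3.9)]
```

Call:
step_arm(
  series=[
    [0, 0, 0, -0.25, 0.32, 0, -1],
    [0, 0, 0, -0.45, 0.57, 0, -1],
    [0, 0, 0, -0.55, 0.7, 0, -1],
    [0, 0, 0, -0.55, 0.7, 0, -1],
    [0, 0, 0, -0.55, 0.7, 0, -1],
    [0, 0, 0, -0.55, 0.7, 0, -1],
    [0, 0, 0, -0.55, 0.7, 0, -1],
    [0, 0, 0, -0.5, 0.64, 0, -1],
    [0, 0, 0, -0.25, 0.32, 0, -1],
    [0, 0, 0, -0.1, 0.12, 0, -1],
  ],
)

```text
time_s: 19.23
ee_pos: [458.9, -9.7, 195.2]
orientation: [-0.001, 0.683, 0.73, -0.0]
force: [0.1, 0.5, 0.3]
width: 94.2
grip_force: 0.0
```

Call:
step_arm(
  series=[
    [0, 0, 0, 0, 0, 0, -1],
    [0, 0, 0, 0, 0, 0, -1],
  ],
)

```text
time_s: 19.4
ee_pos: [462.2, -12.3, 197.0]
orientation: [0.001, 0.684, 0.729, 0.001]
force: [0.7, 0.1, -0.3]
width: 94.0
grip_force: 0.0
```

```bash
python3 - <<'E'
from h import *
wr(102,116,60); plan(463.5,-14.5,29,3.6)
E
```

```text
wrist 559 [array([464.7, -17.2]), np.float64(12.7)] [464.5 -17.1] tool [462.2 -12.3] [38. 39. 43.]
t 19.45 pos [462.5 -12.7 197.2] shift [ 0.02 -0.04 -4.21] turn [0.01 0.03 0.  ] yaw 3.6 tilt 0.15 j6 -0.28 F [-0.7 -0.3 -0. ] w 93.5 g 0.0
```

Call:
step_arm(
  series=[
    [0, 0, 0, 0.05, -0.09, -0.4, -1],
    [0, 0, 0, 0, 0, -0.8, -1],
    [0, 0, 0, 0, 0, -1, -1],
    [0, 0, 0, 0, 0, -0.9, -1],
    [0, 0, 0, 0, 0, -0.6, -1],
    [0, 0, 0, 0, 0, -0.4, -1],
    [0, 0, 0, 0, 0, -0.2, -1],
    [0, 0, 0, 0, 0, 0, 0],
    [0, 0, 0, 0, 0, 0, 1],
    [0, 0, 0, 0, 0, 0, 1],
  ],
)

```text
time_s: 20.28
ee_pos: [465.5, -16.0, 26.8]
orientation: [0.002, 0.684, 0.729, 0.002]
force: [0.0, 0.1, 0.6]
width: 77.6
grip_force: 0.0
```

Call:
step_arm(
  series=[
    [0, 0, 0, 0, 0, 0, 1],
    [0, 0, 0, 0, 0, 0, 1],
    [0, 0, 0, 0, 0, 0, 1],
    [0, 0, 0, 0, 0, 0, 1],
    [0, 0, 0, 0, 0, 0, 1],
  ],
)

```text
time_s: 20.7
ee_pos: [464.3, -15.4, 26.4]
orientation: [0.002, 0.684, 0.729, 0.001]
force: [-0.9, 1.1, 4.9]
width: 53.5
grip_force: 25.0
```

Call:
step_arm(
  series=[
    [0, 0, 0, 0, 0, 0.2, 1],
    [0, 0, 0, 0, 0, 0.5, 1],
    [0, 0, 0, 0, 0, 0.8, 1],
    [0, 0, 0, 0, 0, 0.7, 1],
    [0, 0, 0, 0, 0, 0.4, 1],
    [0, 0, 0, 0, 0, 0.2, 1],
    [0, 0, 0, 0, 0, 0, 1],
    [0, 0, 0, 0, 0, 0, 1],
  ],
)

```text
time_s: 21.37
ee_pos: [463.0, -15.1, 136.9]
orientation: [0.0, 0.684, 0.729, 0.001]
force: [-0.3, -0.8, -2.9]
width: 53.2
grip_force: 25.0
```

```bash
python3 - <<'E'
from h import *
plan(628.3,-152,125,3.6); look(('scene',))
E
```

```text
t 21.37 pos [463.  -15.1 136.9] shift [ 4.13 -3.42 -0.3 ] turn [-0.    0.02 -0.01] yaw 3.6 tilt 0.09 j6 -0.28 F [-0.3 -0.8 -2.9] w 53.2 g 25.0
scene jar_a 0.9 [443.2 161. ] ztop 68.0 bgr [135. 141. 146.]
scene jar_a 0.65 [ 635.8 -229.2] ztop 113.0 bgr [125. 150. 166.]
scene bottle_a 0.89 [498.2  -5.3] ztop 238.0 bgr [104. 120. 139.]
scene bottle_a 0.72 [346.   91.6] ztop 109.0 bgr [143. 102.  89.]
scene bottle_a 0.63 [ 634.8 -309.8] ztop 154.0 bgr [104. 123. 145.]
scene bottle_a 0.58 [455.1   1.3] ztop 188.0 bgr [136. 123. 127.]
scene bottle_a 0.55 [359.8   0.7] ztop 108.0 bgr [146. 116. 108.]
scene bottle_a 0.28 [431.6 320.3] ztop 137.0 bgr [156. 157. 164.]
scene block [array([ 630.7, -173.3]), array([142.7, 358.6]), np.float64(4.1)]
```

Call:
step_arm(
  series=[
    [0, 0, 0, 0.25, -0.2, 0, 1],
    [0, 0, 0, 0.54, -0.45, 0, 1],
    [0, 0, 0, 0.7, -0.58, 0, 1],
    [0, 0, 0, 0.7, -0.58, 0, 1],
    [0, 0, 0, 0.7, -0.58, 0, 1],
    [0, 0, 0, 0.62, -0.51, 0, 1],
    [0, 0, 0, 0.41, -0.35, 0, 1],
    [0, 0, 0, 0.21, -0.17, 0, 1],
    [0, 0, 0, 0, 0, 0, 1],
    [0, 0, 0, 0, 0, 0, 1],
  ],
)

```text
time_s: 22.35
ee_pos: [628.5, -152.6, 135.7]
orientation: [-0.0, 0.685, 0.729, 0.0]
force: [-0.2, 0.1, -3.1]
width: 53.2
grip_force: 25.0
```

Call:
step_arm(
  series=[
    [0, 0, 0, 0, 0, -0.25, 1],
    [0, 0, 0, 0, 0, -0.4, 1],
    [0, 0, 0, 0, 0, -0.4, 1],
    [0, 0, 0, 0, 0, -0.25, 1],
    [0, 0, 0, 0, 0, -0.15, 1],
    [0, 0, 0, 0, 0, -0.1, 1],
    [0, 0, 0, 0, 0, -0.05, 1],
    [0, 0, 0, 0, 0, 0, 1],
    [0, 0, 0, 0, 0, 0, 1],
  ],
)

```text
time_s: 23.1
ee_pos: [629.5, -152.3, 74.4]
orientation: [0.002, 0.684, 0.729, 0.001]
force: [-0.4, -0.4, -3.0]
width: 53.6
grip_force: 25.0
```

Call:
step_arm(
  series=[
    [0, 0, 0, 0, 0, -0.03, 1],
    [0, 0, 0, 0, 0, -0.03, 1],
    [0, 0, 0, 0, 0, 0, 1],
    [0, 0, 0, 0, 0, 0, 1],
  ],
)

```text
time_s: 23.43
ee_pos: [629.2, -152.3, 71.5]
orientation: [0.001, 0.684, 0.729, 0.001]
force: [0.8, -0.2, -2.3]
width: 53.1
grip_force: 25.0
```

Call:
step_arm(
  series=[
    [0, 0, 0, 0, 0, -0.02, 1],
    [0, 0, 0, 0, 0, 0, 1],
  ],
)

```text
time_s: 23.6
ee_pos: [629.3, -152.3, 71.4]
orientation: [0.001, 0.684, 0.729, 0.001]
force: [-1.5, -0.1, 2.5]
width: 53.8
grip_force: 25.0
```

Contact; release, lift, and go on to jar B.

Call:
step_arm(
  series=[
    [0, 0, 0, 0, 0, 0, 0],
    [0, 0, 0, 0, 0, 0, -0.5],
    [0, 0, 0, 0, 0, 0, -1],
    [0, 0, 0, 0, 0, 0, -1],
    [0, 0, 0, 0, 0, 0, -1],
    [0, 0, 0, 0, 0, 0.4, -1],
    [0, 0, 0, 0, 0, 0.8, -1],
    [0, 0, 0, 0, 0, 1, -1],
    [0, 0, 0, 0, 0, 0.8, -1],
    [0, 0, 0, 0, 0, 0.3, -1],
  ],
)

```text
time_s: 24.43
ee_pos: [632.1, -153.2, 208.9]
orientation: [0.006, 0.684, 0.729, 0.003]
force: [1.2, 0.1, 1.3]
width: 94.2
grip_force: 0.0
```

```bash
python3 - <<'E'
from h import *
plan(438,156,200,3.6); look(('scene','top'))
E
```

```text
t 24.43 pos [ 632.1 -153.2  208.9] shift [-4.85  7.73 -0.22] turn [ 0.04  0.14 -0.01] yaw 3.7 tilt 0.73 j6 -0.44 F [1.2 0.1 1.3] w 94.2 g 0.0
scene jar_a 0.95 [443.7 158.4] ztop 68.0 bgr [141. 147. 152.]
scene jar_a 0.25 [ 629.  -119.2] ztop 103.0 bgr [155. 170. 183.]
scene bottle_a 0.95 [358.9  -1.4] ztop 109.0 bgr [157. 121. 111.]
scene bottle_a 0.85 [346.2  91.3] ztop 109.0 bgr [146. 101.  87.]
scene bottle_a 0.82 [381.3 -85. ] ztop 110.0 bgr [154. 116. 105.]
scene bottle_a 0.74 [ 629.1 -151.3] ztop 154.0 bgr [107. 139. 167.]
scene bottle_a 0.62 [ 643.1 -302.7] ztop 154.0 bgr [ 98. 120. 144.]
scene block [array([ 630.6, -173.7]), array([141.6, 361.2]), np.float64(3.6)]
top jar_a 0.83 [434.1 155.5] ztop 70.0 bgr [ 91.  93. 102.]
top jar_a 0.73 [ 497.5 -155.1] ztop 621.0 bgr [66. 85. 95.]
top bottle_a 0.76 [ 631.6 -311.2] ztop 155.0 bgr [ 38.  72. 104.]
top bottle_a 0.45 [302.4  27.5] ztop 701.0 bgr [75. 45. 33.]
top block [array([ 622.7, -113.5]), array([140.2, 511.4]), np.float64(3.6)]
```

Call:
step_arm(
  series=[
    [0, 0, 0, -0.25, 0.4, 0, -1],
    [0, 0, 0, -0.45, 0.7, 0, -1],
    [0, 0, 0, -0.5, 0.8, 0, -1],
    [0, 0, 0, -0.5, 0.8, 0, -1],
    [0, 0, 0, -0.5, 0.8, 0, -1],
    [0, 0, 0, -0.5, 0.8, 0, -1],
    [0, 0, 0, -0.5, 0.8, 0, -1],
    [0, 0, 0, -0.5, 0.8, 0, -1],
    [0, 0, 0, -0.5, 0.8, 0, -1],
    [0, 0, 0, -0.4, 0.64, 0, -1],
  ],
)

```text
time_s: 25.57
ee_pos: [441.5, 143.1, 199.7]
orientation: [-0.001, 0.684, 0.729, -0.001]
force: [-0.5, 0.4, 0.6]
width: 93.9
grip_force: 0.0
```

Call:
step_arm(
  series=[
    [0, 0, 0, -0.2, 0.3, -0.1, -1],
    [0, 0, 0, 0, 0.1, 0, -1],
    [0, 0, 0, 0, 0, 0, -1],
    [0, 0, 0, 0, 0, 0, -1],
  ],
)

```text
time_s: 25.9
ee_pos: [436.8, 156.9, 197.2]
orientation: [0.001, 0.684, 0.729, -0.0]
force: [0.6, -0.1, 0.5]
width: 93.9
grip_force: 0.0
```

```bash
python3 - <<'E'
from h import *
wr(60,75,60); plan(438,156,12,3.6)
E
```

```text
wrist 1902 [array([438.2, 154.2]), np.float64(27.2)] [438.2 154.4] tool [436.8 156.9] [69. 67. 69.]
t 25.95 pos [437.2 156.6 197.6] shift [ 0.02 -0.02 -4.64] turn [0.01 0.02 0.  ] yaw 3.6 tilt 0.09 j6 0.1 F [-0.5 -0.4 -0.3] w 94.1 g 0.0
```

Call:
step_arm(
  series=[
    [0, 0, 0, 0.02, -0.04, -0.4, -1],
    [0, 0, 0, 0, 0, -0.8, -1],
    [0, 0, 0, 0, 0, -1, -1],
    [0, 0, 0, 0, 0, -1, -1],
    [0, 0, 0, 0, 0, -0.75, -1],
    [0, 0, 0, 0, 0, -0.4, -1],
    [0, 0, 0, 0, 0, -0.25, -1],
    [0, 0, 0, 0, 0, 0, 0],
    [0, 0, 0, 0, 0, 0, 1],
    [0, 0, 0, 0, 0, 0, 1],
  ],
)

```text
time_s: 26.78
ee_pos: [439.7, 155.8, 15.8]
orientation: [0.002, 0.685, 0.729, 0.002]
force: [-0.0, -0.4, 0.4]
width: 77.1
grip_force: 0.0
```

Call:
step_arm(
  series=[
    [0, 0, 0, 0, 0, 0, 1],
    [0, 0, 0, 0, 0, 0, 1],
    [0, 0, 0, 0, 0, 0, 1],
    [0, 0, 0, 0, 0, 0, 1],
    [0, 0, 0, 0, 0, 0, 1],
  ],
)

```text
time_s: 27.2
ee_pos: [438.2, 156.0, 15.2]
orientation: [0.001, 0.684, 0.729, 0.001]
force: [-1.1, 0.1, 4.4]
width: 54.3
grip_force: 23.5
```

Call:
step_arm(
  series=[
    [0, 0, 0, 0, 0, 0.2, 1],
    [0, 0, 0, 0, 0, 0.5, 1],
    [0, 0, 0, 0, 0, 0.8, 1],
    [0, 0, 0, 0, 0, 0.9, 1],
    [0, 0, 0, 0, 0, 0.7, 1],
    [0, 0, 0, 0, 0, 0.4, 1],
    [0, 0, 0, 0, 0, 0.2, 1],
    [0, 0, 0, 0, 0, 0, 1],
    [0, 0, 0, 0, 0, 0, 1],
  ],
)

```text
time_s: 27.95
ee_pos: [436.9, 155.8, 161.5]
orientation: [0.001, 0.684, 0.729, 0.0]
force: [-0.1, -0.1, -3.0]
width: 54.4
grip_force: 23.3
```

```bash
python3 - <<'E'
from h import *
plan(623.5,-76,135,3.6); look(('scene',))
E
```

```text
t 27.95 pos [436.9 155.8 161.5] shift [ 4.66 -5.8  -0.66] turn [ 0.    0.01 -0.01] yaw 3.6 tilt 0.07 j6 0.09 F [-0.1 -0.1 -3. ] w 54.4 g 23.3
scene jar_a 0.7 [474.  165.7] ztop 244.0 bgr [135. 137. 140.]
scene jar_a 0.66 [ 648.1 -151.9] ztop 127.0 bgr [108. 123. 136.]
scene bottle_a 0.85 [437.4 178.2] ztop 197.0 bgr [153. 127. 120.]
scene bottle_a 0.69 [ 637.5 -304.1] ztop 151.0 bgr [107. 125. 148.]
scene bottle_a 0.69 [380.4 -86.6] ztop 110.0 bgr [115.  85.  76.]
scene bottle_a 0.68 [472.8 159.6] ztop 249.0 bgr [130. 118. 116.]
scene bottle_a 0.17 [475.5 160.8] ztop 243.0 bgr [133. 131. 132.]
scene block [array([ 629.8, -172.4]), array([142.8, 358.1]), np.float64(3.9)]
```

Call:
step_arm(
  series=[
    [0, 0, 0, 0.22, -0.28, 0, 1],
    [0, 0, 0, 0.48, -0.6, 0, 1],
    [0, 0, 0, 0.58, -0.72, 0, 1],
    [0, 0, 0, 0.6, -0.75, 0, 1],
    [0, 0, 0, 0.6, -0.75, 0, 1],
    [0, 0, 0, 0.6, -0.75, 0, 1],
    [0, 0, 0, 0.6, -0.75, 0, 1],
    [0, 0, 0, 0.5, -0.6, 0, 1],
    [0, 0, 0, 0.32, -0.4, 0, 1],
    [0, 0, 0, 0.16, -0.2, 0, 1],
  ],
)

```text
time_s: 28.93
ee_pos: [624.5, -78.8, 159.9]
orientation: [-0.0, 0.685, 0.728, -0.0]
force: [0.6, 0.3, -2.1]
width: 54.4
grip_force: 23.4
```

Call:
step_arm(
  series=[
    [0, 0, 0, 0, 0, 0, 1],
    [0, 0, 0, 0, 0, 0, 1],
    [0, 0, 0, 0, 0, -0.3, 1],
    [0, 0, 0, 0, 0, -0.6, 1],
    [0, 0, 0, 0, 0, -0.6, 1],
    [0, 0, 0, 0, 0, -0.4, 1],
    [0, 0, 0, 0, 0, -0.3, 1],
    [0, 0, 0, 0, 0, -0.15, 1],
    [0, 0, 0, 0, 0, 0, 1],
    [0, 0, 0, 0, 0, 0, 1],
  ],
)

```text
time_s: 29.77
ee_pos: [624.3, -75.6, 68.8]
orientation: [0.001, 0.684, 0.729, 0.001]
force: [-1.0, 0.6, -2.5]
width: 54.4
grip_force: 23.4
```

Call:
step_arm(
  series=[
    [0, 0, 0, 0, 0, -0.1, 1],
    [0, 0, 0, 0, 0, -0.05, 1],
    [0, 0, 0, 0, 0, -0.03, 1],
    [0, 0, 0, 0, 0, 0, 1],
    [0, 0, 0, 0, 0, 0, 1],
  ],
)

```text
time_s: 30.18
ee_pos: [624.3, -76.2, 61.4]
orientation: [0.001, 0.684, 0.729, 0.001]
force: [0.1, 0.4, -2.9]
width: 54.7
grip_force: 23.4
```

Call:
step_arm(
  series=[
    [0, 0, 0, 0, 0, -0.03, 1],
    [0, 0, 0, 0, 0, 0, 1],
    [0, 0, 0, 0, 0, 0, 1],
  ],
)

```text
time_s: 30.43
ee_pos: [624.6, -76.3, 60.3]
orientation: [0.001, 0.684, 0.729, 0.001]
force: [0.5, -1.1, -2.2]
width: 54.3
grip_force: 23.5
```

Call:
step_arm(
  series=[
    [0, 0, 0, 0, 0, -0.02, 1],
    [0, 0, 0, 0, 0, 0, 1],
    [0, 0, 0, 0, 0, 0, 0],
    [0, 0, 0, 0, 0, 0, -0.5],
    [0, 0, 0, 0, 0, 0, -1],
    [0, 0, 0, 0, 0, 0, -1],
    [0, 0, 0, 0, 0, 0, -1],
    [0, 0, 0, 0, 0, 0.3, -1],
    [0, 0, 0, 0, 0, 0.7, -1],
    [0, 0, 0, 0, 0, 0.9, -1],
  ],
)

```text
time_s: 31.27
ee_pos: [621.3, -75.4, 132.9]
orientation: [-0.002, 0.684, 0.729, -0.001]
force: [0.1, -0.3, -0.5]
width: 93.4
grip_force: 0.0
```

Call:
step_arm(
  series=[
    [0, 0, 0, 0, 0, 0.7, -1],
    [0, 0, 0, 0, 0, 0.3, -1],
    [0, 0, 0, 0, 0, 0, -1],
  ],
)

```text
time_s: 31.52
ee_pos: [627.2, -76.9, 180.4]
orientation: [0.005, 0.684, 0.729, 0.003]
force: [0.8, -0.5, -0.9]
width: 94.1
grip_force: 0.0
```

```bash
python3 - <<'E'
from h import *
plan(619.5,-14.5,160,3.6); look(('scene',),'p3')
s,p,R=st(); im,d,c=grab('wrist'); w=cloud(d,c)
q=w[(w[...,2]>95)&(w[...,2]<109)&(abs(w[...,0]-619)<25)&(w[...,1]>-40)&(w[...,1]<40)]
print(len(q),[np.round(v,1) for v in cv2.minAreaRect(q[:,:2].astype(np.float32))])
q=w[(abs(w[...,2]-p[2])<60)&(np.hypot(w[...,0]-p[0],w[...,1]-p[1])<75)]; print('finger zmin-ee',np.percentile(q[:,2],[0,1,3,10])-p[2])
im=cv2.imread('pics/p3scene.png'); cv2.imwrite('pics/p3c.png',cv2.resize(im[100:300,130:380],(750,600)))
E
```

```text
t 31.52 pos [627.2 -76.9 180.4] shift [-0.19  1.56 -0.51] turn [ 0.03  0.13 -0.01] yaw 3.6 tilt 0.68 j6 -0.32 F [ 0.8 -0.5 -0.9] w 94.1 g 0.0
scene jar_a 0.75 [627.9 -77. ] ztop 113.0 bgr [127. 140. 149.]
scene jar_a 0.75 [683.5 -70.4] ztop 224.0 bgr [ 97. 110. 121.]
scene bottle_a 0.94 [379.7 -86. ] ztop 109.0 bgr [148. 116. 107.]
scene bottle_a 0.87 [358.4  -1.5] ztop 109.0 bgr [145. 108.  96.]
scene bottle_a 0.77 [ 637.  -308.3] ztop 155.0 bgr [ 78.  96. 120.]
scene bottle_a 0.68 [344.8  92.5] ztop 109.0 bgr [146. 106.  95.]
scene bottle_a 0.66 [681.8 -66.9] ztop 221.0 bgr [ 89. 113. 137.]
scene block [array([ 629.9, -173.3]), array([142.5, 358.6]), np.float64(3.9)]
589 [array([619.5, -15.1]), array([11.2, 35.2]), np.float64(3.5)]
finger zmin-ee [-59.99997279 -59.91994974 -59.7395199  -56.41814307]
```

View pics/p3c.png

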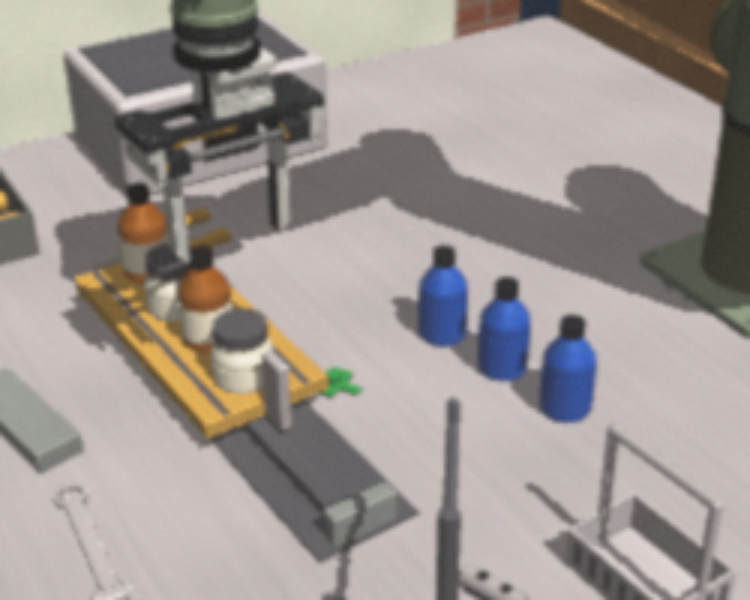

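Call:
step_arm(
  series=[
    [0, 0, 0, -0.03, 0.25, 0, -1],
    [0, 0, 0, -0.04, 0.5, 0, -1],
    [0, 0, 0, -0.04, 0.5, 0, -1],
    [0, 0, 0, -0.02, 0.27, 0, -1],
    [0, 0, 0, 0, 0, 0, -1],
    [0, 0, 0, 0, 0, 0, -1],
    [0, 0, 0, 0, 0, 0, -1],
  ],
)

```text
time_s: 32.3
ee_pos: [618.8, -15.7, 174.6]
orientation: [0.001, 0.684, 0.729, 0.0]
force: [0.8, -0.4, 0.2]
width: 93.8
grip_force: 0.0
```

```bash
python3 - <<'E'
from h import *
plan(619.5,-15.1,60,3.6)
E
```

```text
t 32.3 pos [618.8 -15.7 174.6] shift [ 0.02  0.02 -2.87] turn [ 0.01  0.02 -0.01] yaw 3.6 tilt 0.11 j6 -0.23 F [ 0.8 -0.4  0.2] w 93.8 g 0.0
```

Call:
step_arm(
  series=[
    [0, 0, 0, 0.02, 0.02, -0.4, -0.5],
    [0, 0, 0, 0, 0, -0.75, 0],
    [0, 0, 0, 0, 0, -0.75, 0.2],
    [0, 0, 0, 0, 0, -0.55, 0.2],
    [0, 0, 0, 0, 0, -0.3, 0.2],
    [0, 0, 0, 0, 0, -0.12, 0.2],
    [0, 0, 0, 0, 0, 0, 1],
    [0, 0, 0, 0, 0, 0, 1],
    [0, 0, 0, 0, 0, 0, 1],
    [0, 0, 0, 0, 0, 0, 1],
  ],
  force=30,
)

```text
time_s: 33.13
ee_pos: [621.4, -14.8, 62.4]
orientation: [0.002, 0.684, 0.729, 0.002]
force: [-0.1, -0.0, -0.7]
width: 31.2
grip_force: 0.0
```

Call:
step_arm(
  series=[
    [0, 0, 0, 0, 0, 0, 1],
    [0, 0, 0, 0, 0, 0, 1],
    [0, 0, 0, 0, 0, 0, 1],
    [0, 0, 0, 0, 0, 0, 1],
  ],
)

```text
time_s: 33.47
ee_pos: [618.7, -14.6, 61.0]
orientation: [0.0, 0.684, 0.729, 0.0]
force: [-4.9, -1.4, 6.1]
width: 11.7
grip_force: 30.0
```

Call:
step_arm(
  series=[
    [0, 0, 0, 0, 0.05, 0, 1],
    [0, 0, 0, -0.01, 0.1, 0, 1],
    [0, 0, 0, -0.01, 0.15, 0, 1],
    [0, 0, 0, -0.01, 0.2, 0, 1],
    [0, 0, 0, -0.01, 0.2, 0, 1],
    [0, 0, 0, -0.02, 0.2, 0, 1],
    [0, 0, 0, -0.01, 0.2, 0, 1],
    [0, 0, 0, -0.01, 0.2, 0, 1],
    [0, 0, 0, -0.01, 0.2, 0, 1],
    [0, 0, 0, -0.02, 0.2, 0, 1],
  ],
)

```text
time_s: 34.3
ee_pos: [614.3, 52.4, 61.0]
orientation: [0.001, 0.684, 0.729, -0.001]
force: [-4.1, -3.2, 6.0]
width: 11.4
grip_force: 30.0
```

Call:
step_arm(
  series=[
    [0, 0, 0, -0.01, 0.2, 0, 1],
    [0, 0, 0, -0.01, 0.2, 0, 1],
    [0, 0, 0, -0.02, 0.2, 0, 1],
    [0, 0, 0, -0.01, 0.2, 0, 1],
    [0, 0, 0, -0.01, 0.2, 0, 1],
    [0, 0, 0, -0.01, 0.15, 0, 1],
    [0, 0, 0, -0.01, 0.15, 0, 1],
    [0, 0, 0, -0.01, 0.1, 0, 1],
    [0, 0, 0, 0, 0.05, 0, 1],
    [0, 0, 0, 0, 0, 0, 1],
  ],
)

```text
time_s: 35.13
ee_pos: [610.4, 111.8, 61.0]
orientation: [0.0, 0.684, 0.729, -0.0]
force: [-5.0, -0.7, 6.1]
width: 11.7
grip_force: 30.0
```

Call:
step_arm(
  series=[
    [0, 0, 0, 0, 0.06, 0, 1],
    [0, 0, 0, -0.01, 0.1, 0, 1],
    [0, 0, 0, -0.01, 0.1, 0, 1],
    [0, 0, 0, -0.01, 0.1, 0, 1],
    [0, 0, 0, 0, 0.08, 0, 1],
    [0, 0, 0, -0.01, 0.05, 0, 1],
    [0, 0, 0, 0, 0.05, 0, 1],
    [0, 0, 0, 0, 0.04, 0, 1],
    [0, 0, 0, 0, 0, 0, 1],
  ],
)

```text
time_s: 35.88
ee_pos: [608.9, 134.5, 61.0]
orientation: [0.0, 0.684, 0.729, -0.0]
force: [-5.1, -1.3, 5.4]
width: 11.6
grip_force: 30.0
```

Call:
step_arm(
  series=[
    [0, 0, 0, 0, 0.04, 0, 1],
    [0, 0, 0, 0, 0.04, 0, 1],
    [0, 0, 0, 0, 0, 0, 1],
  ],
)

```text
time_s: 36.13
ee_pos: [608.8, 135.0, 61.0]
orientation: [0.002, 0.684, 0.729, -0.002]
force: [-5.8, -7.5, 7.0]
width: 11.6
grip_force: 30.0
```

Call:
step_arm(
  series=[
    [0, 0, 0, 0, 0, 0, 0.5],
    [0, 0, 0, 0, 0, 0, 0],
    [0, 0, 0, 0, 0, 0, 0],
    [0, 0, 0, 0, 0, 0, 0],
    [0, 0, 0, 0, 0, 0, 0],
    [0, 0, 0, 0, 0, 0.4, 0],
    [0, 0, 0, 0, 0, 0.8, 0],
    [0, 0, 0, 0, 0, 1, 0],
    [0, 0, 0, 0, 0, 0.8, 0],
    [0, 0, 0, 0, 0, 0.4, 0],
  ],
)

```text
time_s: 36.97
ee_pos: [612.9, 138.4, 202.0]
orientation: [0.004, 0.684, 0.729, 0.004]
force: [-0.1, 0.4, 0.4]
width: 47.1
grip_force: 0.0
```

```bash
python3 - <<'E'
from h import *
plan(430,320,200,5.2); look(('scene',),'p4')
im,d,c=grab('top'); w=cloud(d,c); m=(w[...,0]>350)&(w[...,0]<500)&(w[...,1]>240)&(w[...,1]<420)&(w[...,2]>125)&(w[...,2]<150)
print('bar',m.sum(),[np.round(v,1) for v in cv2.minAreaRect(w[m][:,:2].astype(np.float32))])
im=cv2.imread('pics/p4scene.png'); cv2.imwrite('pics/p4c.png',cv2.resize(im[100:300,130:380],(750,600)))
E
```

```text
t 36.97 pos [612.9 138.4 202. ] shift [-4.57  4.54 -0.05] turn [-0.01  0.13  0.31] yaw 3.7 tilt 0.63 j6 0.02 F [-0.1  0.4  0.4] w 47.1 g 0.0
scene jar_a 0.73 [636.4  -2.7] ztop 128.0 bgr [ 77.  89. 101.]
scene jar_a 0.6 [616.8  80.1] ztop 113.0 bgr [123. 137. 144.]
scene bottle_a 0.88 [343.6  88.1] ztop 110.0 bgr [145. 107.  95.]
scene bottle_a 0.7 [358.1  -1.5] ztop 110.0 bgr [147. 112. 102.]
scene bottle_a 0.62 [ 625.7 -160.2] ztop 155.0 bgr [ 76.  96. 120.]
scene bottle_a 0.55 [624.1   5. ] ztop 126.0 bgr [119. 141. 157.]
scene block [array([620.1, -26. ]), array([142.2, 360.1]), np.float64(3.7)]
bar 107 [array([426.2, 337.6]), array([ 9.8, 86. ]), np.float64(5.2)]
```

View pics/p4c.png

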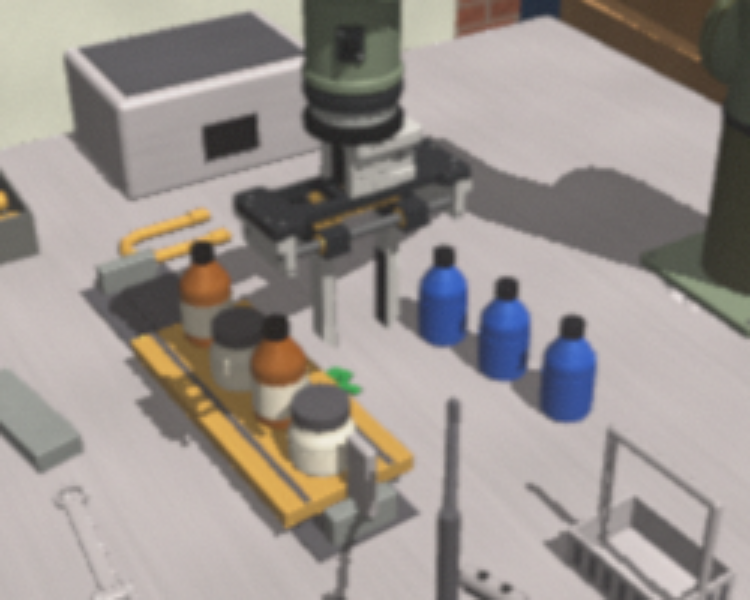

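Call:
step_arm(
  series=[
    [0, 0, 0, 0, 0, 0, 0],
    [0, 0, 0, 0, 0, 0, 0],
  ],
)

```text
time_s: 37.33
ee_pos: [608.4, 137.8, 193.3]
orientation: [-0.001, 0.684, 0.729, -0.001]
force: [0.1, -0.4, 0.0]
width: 47.0
grip_force: 0.0
```

```bash
python3 - <<'E'
from h import *
plan(427.3,350,200,5.2)
s,p,R=st(); im,d,c=grab('scene'); w=cloud(d,c)
m=(np.hypot(w[...,0]-p[0],w[...,1]-p[1])<65)&(w[...,2]>150)&(w[...,2]<320)
print('ee',p.round(1),np.percentile(w[m][:,2],[0,1,2,5,10]).round(1))
im,d,c=grab('wrist'); w=cloud(d,c); m=(np.hypot(w[...,0]-p[0],w[...,1]-p[1])<65)&(w[...,2]>150)
print(np.percentile(w[m][:,2],[0,1,2,5,10]).round(1))
m=(w[...,0]>350)&(w[...,0]<500)&(w[...,1]>240)&(w[...,1]<420)&(w[...,2]>125)&(w[...,2]<150)
if m.sum()>9: print('bar',m.sum(),[np.round(v,1) for v in cv2.minAreaRect(w[m][:,:2].astype(np.float32))])
E
```

```text
t 37.33 pos [608.4 137.8 193.3] shift [-4.53  5.31  0.17] turn [ 0.   -0.03  0.31] yaw 3.6 tilt 0.15 j6 0.02 F [ 0.1 -0.4  0. ] w 47.0 g 0.0
ee [608.4 137.8 193.3] [218.5 220.5 223.  226.7 232.4]
[218.4 231.8 240.4 260.4 282.4]
bar 601 [array([436.2, 267.5]), array([10.2, 21.7]), np.float64(7.7)]
```

Call:
step_arm(
  series=[
    [0, 0, 0.31, -0.25, 0.3, 0.05, -0.3],
    [0, 0, 0, -0.5, 0.58, 0.05, -0.3],
    [0, 0, 0, -0.6, 0.7, 0.05, -0.3],
    [0, 0, 0, -0.6, 0.7, 0, -0.3],
    [0, 0, 0, -0.6, 0.7, 0, -0.3],
    [0, 0, 0, -0.6, 0.7, 0, -0.3],
    [0, 0, 0, -0.6, 0.7, 0, -0.3],
    [0, 0, 0, -0.45, 0.53, 0, -0.3],
    [0, 0, 0, -0.23, 0.3, 0, -0.3],
    [0, 0, 0, -0.1, 0.1, 0, -0.3],
  ],
)

```text
time_s: 38.27
ee_pos: [426.0, 352.7, 202.2]
orientation: [0.0, 0.672, 0.74, 0.001]
force: [0.3, -0.6, 0.8]
width: 61.1
grip_force: 0.0
```

Call:
step_arm(
  series=[
    [0, 0, 0, 0, 0, 0, -0.3],
    [0, 0, 0, 0, 0, 0, -0.3],
    [0, 0, 0, 0, 0, 0, -0.3],
  ],
)

```text
time_s: 38.52
ee_pos: [429.5, 349.6, 202.2]
orientation: [0.001, 0.675, 0.738, 0.001]
force: [-0.0, -0.2, 0.9]
width: 61.0
grip_force: 0.0
```

```bash
python3 - <<'E'
from h import *
plan(427.3,350,91,5.2)
for n in ('wrist','scene','top'):
    im,d,c=grab(n,'w5' if n=='wrist' else None); w=cloud(d,c)
    m=(w[...,0]>350)&(w[...,0]<500)&(w[...,1]>240)&(w[...,1]<420)&(w[...,2]>125)&(w[...,2]<150)
    if m.sum()>9: print(n,'bar',m.sum(),[np.round(v,1) for v in cv2.minAreaRect(w[m][:,:2].astype(np.float32))],w[m][:,2].mean().round(1), np.round([np.median(w[m][:,0]),np.median(w[m][:,1])],1))
E
```

```text
t 38.52 pos [429.5 349.6 202.2] shift [-0.05  0.01 -2.78] turn [0.   0.03 0.01] yaw 5.1 tilt 0.16 j6 0.44 F [-0.  -0.2  0.9] w 61.0 g 0.0
wrist bar 1377 [array([430.5, 319.5]), array([  9.6, 122.2]), np.float64(5.2)] 140.0 [430.2 324.9]
scene bar 206 [array([431.5, 320. ]), array([ 12.9, 122. ]), np.float64(3.8)] 137.2 [432.3 324.5]
top bar 152 [array([428.1, 319.5]), array([ 10.3, 123. ]), np.float64(5.0)] 138.3 [427.3 316.5]
```

View pics/w5.png

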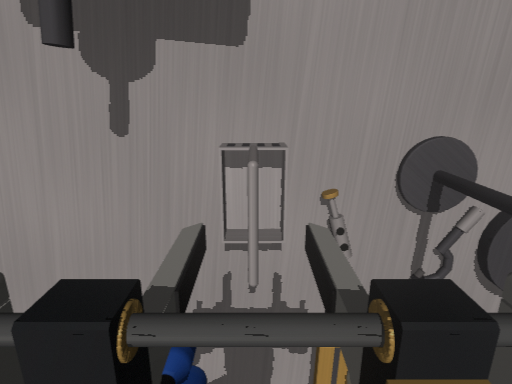

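Call:
step_arm(
  series=[
    [0, 0, 0, -0.04, 0, -0.4, -0.3],
    [0, 0, 0, 0, 0, -0.7, -0.3],
    [0, 0, 0, 0, 0, -0.7, -0.3],
    [0, 0, 0, 0, 0, -0.55, -0.3],
    [0, 0, 0, 0, 0, -0.3, -0.3],
    [0, 0, 0, 0, 0, -0.13, -0.3],
    [0, 0, 0, 0, 0, 0, -0.3],
    [0, 0, 0, 0, 0, 0, 0.5],
    [0, 0, 0, 0, 0, 0, 1],
    [0, 0, 0, 0, 0, 0, 1],
  ],
  force=35,
)

```text
time_s: 39.5
ee_pos: [428.7, 351.0, 92.9]
orientation: [0.001, 0.674, 0.738, 0.003]
force: [1.1, 0.7, -0.0]
width: 44.8
grip_force: 0.0
```

Call:
step_arm(
  series=[
    [0, 0, 0, 0, 0, 0, 1],
    [0, 0, 0, 0, 0, 0, 1],
    [0, 0, 0, 0, 0, 0, 1],
    [0, 0, 0, 0, 0, 0, 1],
    [0, 0, 0, 0, 0, 0, 1],
    [0, 0, 0, 0, 0, 0, 1],
    [0, 0, 0, 0, 0, 0, 1],
  ],
)

```text
time_s: 40.08
ee_pos: [427.4, 350.3, 91.2]
orientation: [0.001, 0.674, 0.738, 0.001]
force: [0.2, 0.8, -0.2]
width: 9.2
grip_force: 35.0
```

Call:
step_arm(
  series=[
    [0, 0, 0, 0, 0, 0.15, 1],
    [0, 0, 0, 0, 0, 0.35, 1],
    [0, 0, 0, 0, 0, 0.5, 1],
    [0, 0, 0, 0, 0, 0.6, 1],
    [0, 0, 0, 0, 0, 0.6, 1],
    [0, 0, 0, 0, 0, 0.45, 1],
    [0, 0, 0, 0, 0, 0.3, 1],
    [0, 0, 0, 0, 0, 0.1, 1],
    [0, 0, 0, 0, 0, 0, 1],
    [0, 0, 0, 0, 0, 0, 1],
  ],
)

```text
time_s: 40.92
ee_pos: [426.7, 349.9, 212.0]
orientation: [0.001, 0.674, 0.738, -0.0]
force: [0.5, 0.5, -0.9]
width: 8.6
grip_force: 35.0
```

```bash
cat >> h.py <<'E'
def bar(n='top'):
    im,d,c=grab(n); w=cloud(d,c); s,p,R=st()
    m=(np.hypot(w[...,0]-p[0],w[...,1]-p[1])<110)&(w[...,2]>p[2]+34)&(w[...,2]<p[2]+58)
    q=w[m]
    if len(q)>9:
        v=np.linalg.svd(q-q.mean(0))[2][0]; print(n,'bar',m.sum(),[np.round(x,1) for x in cv2.minAreaRect(q[:,:2].astype(np.float32))],'z',np.percentile(q[:,2],[5,50,95]).round(1),'dir',v.round(3))
E
python3 - <<'E'
from h import *
plan(556,249.6,211,57); bar('wrist'); bar('scene')
im,_,_=grab('scene'); cv2.imwrite('pics/b1.png',cv2.resize(im[180:380,200:450],(750,600)))
E
```

```text
t 40.92 pos [426.7 349.9 212. ] shift [ 3.23 -2.51 -0.02] turn [0.000e+00 1.000e-02 1.036e+01] yaw 5.2 tilt 0.07 j6 0.44 F [ 0.5  0.5 -0.9] w 8.6 g 35.0
wrist bar 3431 [array([434.2, 321.3]), array([ 33. , 119.5]), np.float64(12.1)] z [250.4 260.8 266.2] dir [ 0.09  -0.996  0.01 ]
scene bar 297 [array([436.5, 321.7]), array([ 35.1, 119.8]), np.float64(14.9)] z [247.7 257.8 266.3] dir [-0.063  0.998  0.008]
```

View pics/b1.png

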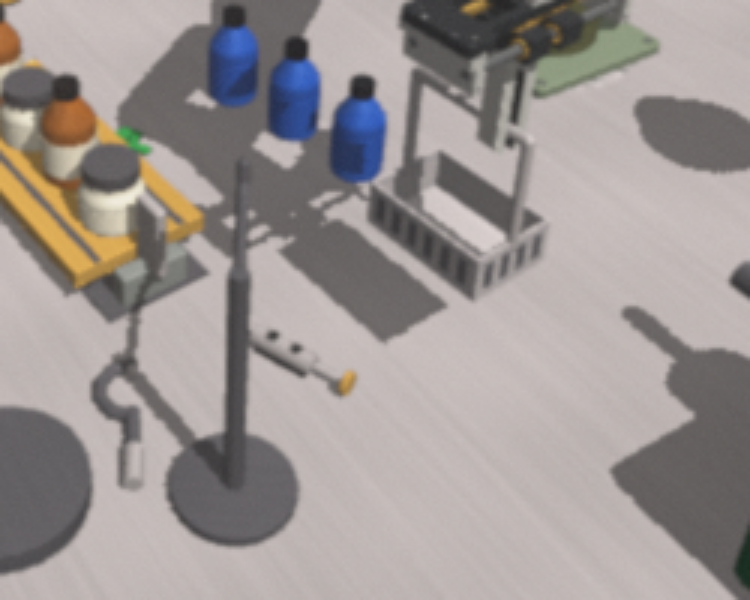

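Call:
step_arm(
  series=[
    [0, 0, 0.35, 0.1, -0.08, 0, 1],
    [0, 0, 0.7, 0.2, -0.17, 0, 1],
    [0, 0, 0.8, 0.25, -0.2, 0, 1],
    [0, 0, 0.8, 0.25, -0.2, 0, 1],
    [0, 0, 0.8, 0.25, -0.2, 0, 1],
    [0, 0, 0.8, 0.25, -0.2, 0, 1],
    [0, 0, 0.8, 0.25, -0.2, 0, 1],
    [0, 0, 0.8, 0.25, -0.2, 0, 1],
    [0, 0, 0.8, 0.25, -0.2, 0, 1],
    [0, 0, 0.8, 0.25, -0.2, 0, 1],
  ],
)

```text
time_s: 41.9
ee_pos: [519.1, 275.6, 211.7]
orientation: [-0.0, 0.402, 0.916, 0.0]
force: [0.5, -1.3, -2.4]
width: 9.2
grip_force: 35.0
```

Call:
step_arm(
  series=[
    [0, 0, 0.8, 0.25, -0.2, 0, 1],
    [0, 0, 0.8, 0.25, -0.2, 0, 1],
    [0, 0, 0.75, 0.22, -0.15, 0, 1],
    [0, 0, 0.4, 0.15, -0.08, 0, 1],
    [0, 0, 0.2, 0.06, -0.03, 0, 1],
    [0, 0, 0, 0, 0, 0, 1],
    [0, 0, 0, 0, 0, 0, 1],
    [0, 0, 0, 0, 0, 0, 1],
  ],
)

```text
time_s: 42.57
ee_pos: [555.8, 250.2, 212.6]
orientation: [-0.0, 0.282, 0.959, 0.001]
force: [-0.2, -0.2, -2.0]
width: 9.2
grip_force: 35.0
```

```bash
python3 - <<'E'
from h import *
plan(556,249.6,211,57); bar('wrist'); bar('scene')
im,d,c=grab('wrist','w6'); w=cloud(d,c)
m=(w[...,0]>570)&(w[...,0]<700)&(w[...,1]>240)&(w[...,1]<400)&(w[...,2]>205)&(w[...,2]<240)
q=w[m]; a=np.array([.545,.838]); s=(q[:,:2]-[663,359])@a; o=(q[:,:2]-[663,359])@[-a[1],a[0]]
for lo in range(-130,20,10):
    k=(s>=lo)&(s<lo+10)
    if k.sum()>3: print(lo,k.sum(),'off',np.median(o[k]).round(1),'z',np.percentile(q[k][:,2],[10,90]).round())
E
```

```text
t 42.57 pos [555.8 250.2 212.6] shift [ 0.   -0.01 -0.04] turn [-0.02  0.   -0.04] yaw 57.2 tilt 0.12 j6 -0.72 F [-0.2 -0.2 -2. ] w 9.2 g 35.0
wrist bar 3446 [array([578.2, 230.2]), array([ 32.8, 120.1]), np.float64(50.3)] z [251.8 261.5 267.8] dir [ 0.84  -0.542  0.004]
scene bar 311 [array([587.5, 239.6]), array([ 23.2, 120.9]), np.float64(56.7)] z [250.2 259.2 266.6] dir [-0.802  0.597  0.018]
-120 211 off 4.4 z [224. 238.]
-110 193 off 4.3 z [216. 232.]
-100 190 off 2.9 z [212. 218.]
-90 197 off 2.3 z [212. 216.]
-80 191 off 2.2 z [212. 216.]
-70 199 off 1.9 z [212. 217.]
-60 195 off 1.4 z [212. 217.]
-50 194 off 1.7 z [212. 217.]
-40 198 off 1.1 z [212. 216.]
-30 192 off 0.7 z [212. 216.]
-20 195 off 0.7 z [212. 216.]
-10 691 off 1.4 z [212. 231.]
0 290 off 1.5 z [214. 232.]
```

View pics/w6.png

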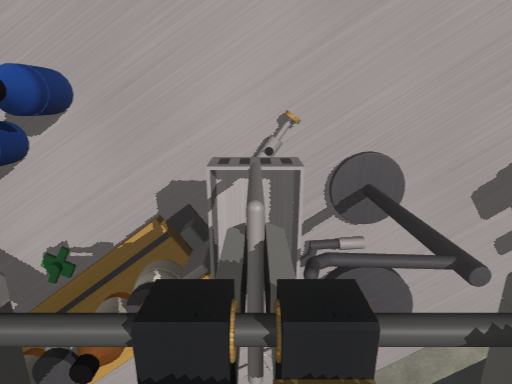

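Call:
step_arm(
  series=[
    [0, 0, 0, 0.08, 0.12, 0, 1],
    [0, 0, 0, 0.14, 0.22, 0, 1],
    [0, 0, 0, 0.18, 0.29, 0, 1],
    [0, 0, 0, 0.2, 0.32, 0, 1],
    [0, 0, 0, 0.2, 0.32, 0, 1],
    [0, 0, 0, 0.16, 0.25, 0, 1],
    [0, 0, 0, 0.11, 0.18, 0, 1],
    [0, 0, 0, 0.06, 0.09, 0, 1],
    [0, 0, 0, 0, 0, 0, 1],
    [0, 0, 0, 0, 0, 0, 1],
  ],
)

```text
time_s: 43.55
ee_pos: [601.6, 321.5, 212.9]
orientation: [0.0, 0.282, 0.959, 0.001]
force: [-0.6, 0.0, -1.4]
width: 9.0
grip_force: 35.0
```

```bash
python3 - <<'E'
from h import *
plan(601,322,176,57.2); bar('scene'); bar('wrist')
im,_,_=grab('scene'); im2,_,_=grab('wrist')
cv2.imwrite('pics/b2.png',np.hstack([cv2.resize(im[180:340,220:380],(400,400)),cv2.resize(im2,(400,400))]))
E
```

```text
t 43.55 pos [601.6 321.5 212.9] shift [-0.01  0.01 -0.92] turn [-0.02  0.01 -0.  ] yaw 57.2 tilt 0.11 j6 -0.64 F [-0.6  0.  -1.4] w 9.0 g 35.0
scene bar 320 [array([632.4, 310.6]), array([ 21.1, 122.8]), np.float64(54.8)] z [249.2 258.9 266.6] dir [-0.801  0.598  0.003]
wrist bar 3445 [array([629.3, 308.9]), array([ 32.7, 120.9]), np.float64(63.9)] z [252.  261.8 267.8] dir [ 0.84  -0.542  0.005]
```

View pics/b2.png

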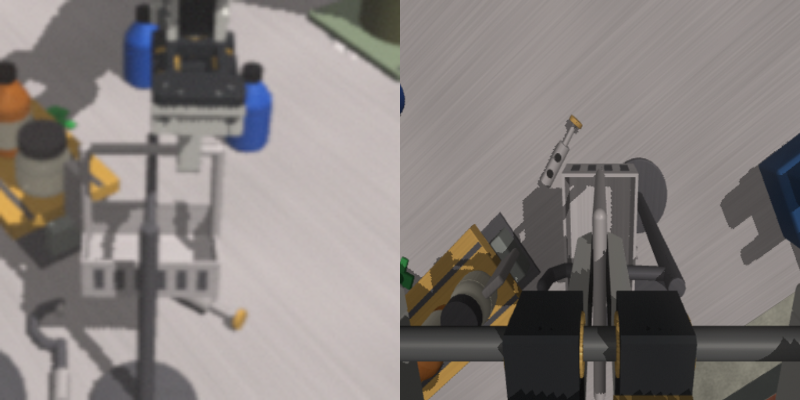

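Call:
step_arm(
  series=[
    [0, 0, 0, 0, 0, -0.1, 1],
    [0, 0, 0, 0, 0, -0.2, 1],
    [0, 0, 0, 0, 0, -0.2, 1],
    [0, 0, 0, 0, 0, -0.15, 1],
    [0, 0, 0, 0, 0, -0.1, 1],
    [0, 0, 0, 0, 0, -0.06, 1],
    [0, 0, 0, 0, 0, 0, 1],
    [0, 0, 0, 0, 0, 0, 1],
  ],
)

```text
time_s: 44.42
ee_pos: [601.8, 321.5, 180.6]
orientation: [0.0, 0.282, 0.959, 0.001]
force: [-0.3, -0.5, -1.4]
width: 9.0
grip_force: 35.0
```

Call:
step_arm(
  series=[
    [0, 0, 0, 0, 0, -0.04, 1],
    [0, 0, 0, 0, 0, -0.03, 1],
    [0, 0, 0, 0, 0, 0, 1],
    [0, 0, 0, 0, 0, 0, 1],
  ],
)

```text
time_s: 44.75
ee_pos: [601.8, 321.5, 178.1]
orientation: [0.0, 0.282, 0.959, 0.001]
force: [0.0, 0.2, -1.1]
width: 8.6
grip_force: 35.0
```

Call:
step_arm(
  series=[
    [0, 0, 0, 0, 0, -0.03, 1],
    [0, 0, 0, 0, 0, 0, 1],
    [0, 0, 0, 0, 0, 0, 1],
  ],
)

```text
time_s: 45.0
ee_pos: [601.7, 321.5, 176.7]
orientation: [0.0, 0.282, 0.959, 0.001]
force: [-0.8, -0.0, -1.5]
width: 8.9
grip_force: 35.0
```

Call:
step_arm(
  series=[
    [0, 0, 0, 0, 0, -0.03, 1],
    [0, 0, 0, 0, 0, 0, 1],
    [0, 0, 0, 0, 0, 0, 1],
  ],
)

```text
time_s: 45.25
ee_pos: [601.8, 321.6, 176.0]
orientation: [0.001, 0.282, 0.959, 0.001]
force: [-0.2, -0.2, 0.5]
width: 8.7
grip_force: 35.0
```

Call:
step_arm(
  series=[
    [0, 0, 0, 0, 0, -0.02, 1],
    [0, 0, 0, 0, 0, 0, 1],
    [0, 0, 0, 0, 0, 0, 0.6],
    [0, 0, 0, 0, 0, 0, 0.4],
    [0, 0, 0, 0, 0, 0, 0.2],
    [0, 0, 0, 0, 0, 0, 0.2],
    [0, 0, 0, 0, 0, 0, 0.2],
    [0, 0, 0, 0, 0, 0, 0.2],
  ],
)

```text
time_s: 45.92
ee_pos: [601.8, 321.5, 174.6]
orientation: [0.0, 0.282, 0.959, 0.001]
force: [0.3, 0.0, -1.3]
width: 37.4
grip_force: 0.0
```

Call:
step_arm(
  series=[
    [0, 0, 0, 0, 0, 0.1, 0.2],
    [0, 0, 0, 0, 0, 0.3, 0.2],
    [0, 0, 0, 0, 0, 0.6, 0.2],
    [0, 0, 0, 0, 0, 0.8, 0.2],
    [0, 0, 0, 0, 0, 0.8, 0.2],
    [0, 0, 0, 0, 0, 0.5, 0.2],
    [0, 0, 0, 0, 0, 0.2, 0.2],
    [0, 0, 0, 0, 0, 0, 0.2],
    [0, 0, 0, 0, 0, 0, 0.2],
  ],
)

```text
time_s: 46.67
ee_pos: [601.6, 321.4, 306.6]
orientation: [0.0, 0.282, 0.959, 0.001]
force: [0.2, 1.2, -0.7]
width: 37.5
grip_force: 0.0
```

Call:
step_arm(
  series=[
    [0, 0, 0, -0.6, -0.2, 0, 0.2],
    [0, 0, 0, -0.8, -0.3, 0, 0.2],
    [0, 0, 0, -0.8, -0.3, 0, 0.2],
    [0, 0, 0, -0.8, -0.3, 0, 0.2],
    [0, 0, 0, -0.4, -0.2, 0, 0.2],
    [0, 0, 0, 0, 0, 0, 0.2],
    [0, 0, 0, 0, 0, 0, 0.2],
    [0, 0, 0, 0, 0, 0, 0.2],
  ],
)

```text
time_s: 47.33
ee_pos: [465.9, 269.5, 305.3]
orientation: [-0.0, 0.282, 0.959, 0.001]
force: [0.1, 0.6, 0.5]
width: 37.7
grip_force: 0.0
```

```bash
python3 - <<'E'
from h import *
plan(500,300,300); look(('scene',),'p7')
for k in range(2):
  for n in ('scene','top'):
    im,d,c=grab(n); w=cloud(d,c)
    m=(np.hypot(w[...,0]-627,w[...,1]-305)<75)&(w[...,2]>219)&(w[...,2]<229)&(abs((w[...,:2]-[627,305])@[.566,.824])<25)
    q=w[m]; print(n,len(q),[np.round(x,1) for x in cv2.minAreaRect(q[:,:2].astype(np.float32))] if len(q)>5 else '',q[:,2].mean())
    m=(np.hypot(w[...,0]-627,w[...,1]-305)<75)&(w[...,2]>120)&(w[...,2]<140); print(w[m].mean(0).round(1))
im=cv2.imread('pics/p7scene.png'); cv2.imwrite('pics/p7c.png',cv2.resize(im[140:380,130:400],(675,600)))
E
```

```text
t 47.33 pos [465.9 269.5 305.3] shift [ 0.85  0.76 -0.13] turn [0 0 0] yaw 57.2 tilt 0.08 j6 -0.64 F [0.1 0.6 0.5] w 37.7 g 0.0
scene jar_a 0.98 [630.6  -3. ] ztop 142.0 bgr [100. 115. 129.]
scene jar_a 0.9 [620.2  84. ] ztop 113.0 bgr [122. 133. 139.]
scene bottle_a 0.88 [620.2  -1.8] ztop 154.0 bgr [ 84. 105. 128.]
scene bottle_a 0.72 [359.7  -2.5] ztop 109.0 bgr [147. 113. 103.]
scene bottle_a 0.72 [382.3 -83.4] ztop 109.0 bgr [135.  96.  83.]
scene bottle_a 0.65 [ 625.  -161.5] ztop 155.0 bgr [ 99. 121. 145.]
scene bottle_a 0.55 [344.3  88.9] ztop 110.0 bgr [144. 105.  94.]
scene block [array([ 626.5, -102.7]), array([141.2, 507.3]), np.float64(3.9)]
scene 227 [array([630. , 306.6]), array([ 12.7, 123. ]), np.float64(56.9)] 223.03299546899098
[633.8 315.8 126.3]
top 150 [array([626.4, 306.7]), array([ 13.9, 120. ]), np.float64(56.9)] 223.22079325234333
[612.6 288.5 126.1]
scene 228 [array([629.2, 304.9]), array([ 13. , 122.8]), np.float64(56.8)] 223.1660365224467
[634.1 316.  126.2]
top 143 [array([624.8, 305.3]), array([ 10.9, 119. ]), np.float64(56.3)] 223.14888084209255
[613.5 287.9 126. ]
```

View pics/p7c.png

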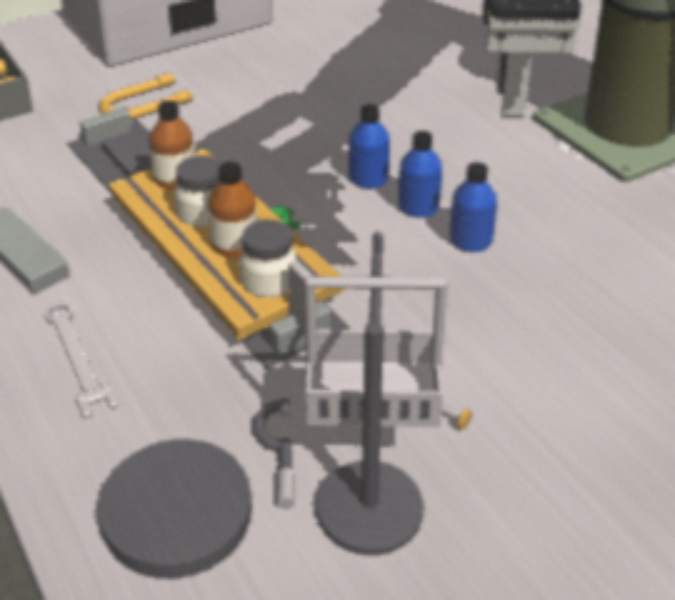

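Call:
step_arm(
  series=[
    [0, 0, 0, 0, 0, 0, 0.2],
    [0, 0, 0, 0, 0, 0, 0.2],
    [0, 0, 0, 0, 0, 0, 0.2],
    [0, 0, 0, 0, 0, 0, 0.2],
    [0, 0, 0, 0, 0, 0, 0.2],
    [0, 0, 0, 0, 0, 0, 0.2],
    [0, 0, 0, 0, 0, 0, 0.2],
    [0, 0, 0, 0, 0, 0, 0.2],
    [0, 0, 0, 0, 0, 0, 0.2],
    [0, 0, 0, 0, 0, 0, 0.2],
  ],
)

```text
time_s: 48.52
ee_pos: [465.8, 269.5, 306.8]
orientation: [0.001, 0.282, 0.959, 0.001]
force: [0.4, -0.1, -0.6]
width: 37.6
grip_force: 0.0
```

```bash
python3 -c "
from workcell import bot
print(bot.finish_job())"
```

```text
the job is handed in; nothing more can be done
None
```

The job is handed in, though no verdict came back: at the last look both bottles and both jars stood upright on the block, which is home against the left end stop, and the basket hung by its handle on the drip hook.

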